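# Stack the plaster moulds on the drying rack

### The arm

A 6-joint arm with a two-finger parallel gripper is mounted at the origin on a cart in front of the work surface, level with it; the furniture and walls round the work are solid. World frame = base frame: x ahead of the robot, y to its left, z up, the work surface at z = 0. Lengths are in m, angles in rad, forces in N, time in s.
With the tool pointing down it reaches from about 0.35 to 0.875 m from the base axis. Payload 4.2 kg.
Tool frame: the origin (TCP) lies at the very end of the fingers, on their centre line; the grasp point (between the pads) lies 19 mm behind it; y points along the fingers, z is the direction in which the jaws open and shut, and the axes are right-handed (so a half turn about y gives the same grasp; the last joint's range is limited). The gripper opens to 85 mm and grips with 20 to 120 N. Pads are 22 mm wide; open, the fingers measure 114 mm over their backs; the gripper's body (76 mm by 85 mm) begins 54 mm behind the grasp point. The pads swing forward as they close: fully open they stand 13 mm farther back than shut.
Start: joints at [1.587, 0.385, 0.008, 0, -1.194, -0.259], TCP at [0.15, 0.607, 0.231] pointing down, gripper open.
Joint ranges: [-3.14, 3.14], [-1.21, 2.06], [-1.07, 1.41], [-3.16, 2.05], [-2.99, -0.16], [-3.1, 3.1]. Speed limits (rad/s): [2.79, 2.79, 3.14, 3.14, 3.14, 3.14].

### API

Orientations are given as a rotation vector (axis times angle).
In Python, from cell import get_obs, grab_frame, get_calibration, job_done gives the robot as it stands.
- The arm moves only by the tool arm_command, never from a script. Its argument "steps" is a list of rows, each an object of numbers: "x", "y", "z": the shift along the world's x, y, z in cm; "roll": the turn about the world's z in rad; "gripper": the opening in per cent of the stroke, from 0 (shut) to 100 (fully open). A call has 1 to 12 rows; each row is the pose to reach, as a shift and turn from the pose commanded when the call began; what a row does not reach only later rows make up. A row lasts 1/12 s, in which the tool goes at most 41.7 mm and 7.16 degrees, less where a joint would pass 70% of its speed; a pose out of reach is approached as far as the arm can. A call with a gripper value outside its range is refused whole. The fingers move at their own pace and stop on an object; the grip force is fixed at half the most. Time passes only in rows, so rows that repeat a pose let the fingers close. It gives the time, the measured TCP pose, the force and the opening at its end, in the units of the state.
- get_obs(): the state, without advancing time (a new reading comes with each control period).
- grab_frame(name): name is "scene" or "top"; returns the picture (384x512x3 uint8, red, green, blue); there is no depth.
- get_calibration(name): a dict with "fx", "fy", "cx", "cy" (pixels), "rvec" (rotation vector, rad) and "tvec" (3), from world to camera coordinates, as OpenCV has them. Camera axes: x right, y down, z forward; pixel columns grow to the right and rows downward; lengths in m; the calibration is good to about 2 mm. A picture is of the moment at which its call begins. get_calibration takes no time and is no camera call.
- job_done(): hands the job in, once; it reports no verdict.
The state is a dict: "t": time; "qpos": joint angles; "qvel": joint speeds; "effort": joint torques, N m; "ee_pos": TCP position; "tool_rot": TCP orientation; "force": force on the tool from outside, world axes, zero at the start; "moment": the same for the moment, N m; "grip_width": finger opening in m.
Only numpy, scipy, OpenCV 4.12 (cv2) and the standard library are available. Lean on these libraries where they do the work, as an engineer would, in place of code of your own. Each camera call takes 0.05 s, during which the arm holds its last target.

### The job

Stack the four plaster moulds on the slatted drying rack for drying, in one pile built up from the largest at the bottom to the smallest on top (the smallest is among the odds and ends in the crate). Lay the largest lengthwise within the rack, and each of the others flat and lengthwise on the one below so that no part of its base hangs over the edge. Leave everything else where it is.

Things in the scene. Friction and masses are not known exactly. Their poses are not given: they have to be found in the camera images.
- mould_1_center (a point): Centre (half-way up) of the largest plaster mould: a closed off-white block 146 long (x) x 68 wide (y) x 44 mm high (z), flat top and bottom, a dark parting line round its middle and a pour hole in its +x end. It starts lying flat on the table; take it across its width.
- mould_2_center (a point): Centre (half-way up) of the second largest plaster mould: a closed off-white block 118 long (x) x 54 wide (y) x 40 mm high (z), flat top and bottom, a dark parting line round its middle and a pour hole in its +x end. It starts lying flat on the table; take it across its width.
- mould_3_center (a point): Centre (half-way up) of the third largest plaster mould: a closed off-white block 92 long (x) x 41 wide (y) x 36 mm high (z), flat top and bottom, a dark parting line round its middle and a pour hole in its +x end. It starts lying flat on the table; take it across its width.
- mould_4_center (a point): Centre (half-way up) of the smallest plaster mould: a closed off-white block 66 long (x) x 28 wide (y) x 34 mm high (z), flat top and bottom, a dark parting line round its middle and a pour hole in its +x end. It starts lying in the crate; take it across its width.
- rack: Low slatted wooden drying rack, fixed: 190 (x) x 110 (y) mm, flat slatted top 20 mm above the table (slats run along x). Origin under its centre, at table height.
- crate: Open wooden crate, fixed: outside 190 (x) x 140 (y) x 36 mm high, walls 6 mm, inner floor 6 mm above the table. Origin under its centre, at table height. Holds the smallest mould (towards its +x end), a cork block, a clay lump and a flake of clay.
- slip_cup: Small grey-brown cup, 65 mm across, 47 mm high, standing on the table; origin under its centre. Not part of the work.
- needle_tin: Small open metal tin, 55 mm across, 58 mm high, standing on the table; origin under its centre. Not part of the work.
- brush_pot: Red-brown clay pot full of bristles, 96 x 85 mm, 118 mm high, standing on the table; origin under its centre. Not part of the work.
- cork_block: Brown cork block 58 x 55 x 22 mm lying in the crate; origin under its centre. Not part of the work.
- clay_lump: Brown lump of clay 59 x 63 x 38 mm lying in the crate; origin under its centre. Not part of the work.
- clay_flake: Flat brown flake of clay 23 x 24 x 9 mm lying in the crate; origin under its centre. Not part of the work.
Mind the look-alikes: they are no part of the job. Leave any purple or yellow look-alike of the slip_cup alone.

How it is judged:
By the outcome, as a careful person would: the job done as asked, in the order asked, and still so for the second after the job is handed in, with the robot touching nothing.
It also fails if it takes over 72 s, if anything falls off the work surface, if the arm or the gripper's body presses on something with over 40 N, if the wrist force passes 120 N, or if a joint passes its speed limit or range.

## Working session

There is one attempt and no reset: what is moved stays moved. The work goes in short steps, Python scripts to look and compute and a tool call to move; the robot and the scene stay as the last step left them, time stands still between calls to the robot, and variables do not carry over. Pictures are saved under pics/ and viewed, and the job is handed in when it is done.

Besides the shell and the picture viewer there is one more tool, called after ">>>" as a command line: name --argument value ..., lists and objects as JSON in quotes. arm_command: Moves the arm, as the interface text tells. Its arguments: {"type":"object","properties":{"steps":{"type":"array","items":{"type":"object","properties":{"x":{"type":"number"},"y":{"type":"number"},"z":{"type":"number"},"roll":{"type":"number"},"gripper":{"type":"number"}}}}},"required":["steps"]}

```bash
ls; mkdir -p pics; python3 - <<'E'
from cell import *
import cv2
o=get_obs(); print({k:o[k] for k in('t','ee_pos','tool_rot','grip_width','force')})
for n in('scene','top'):
    f=grab_frame(n); cv2.imwrite(f'pics/{n}0.png',f[:,:,::-1]); print(n,get_calibration(n))
E
```

```text
pics
{'t': 0.0, 'ee_pos': array([0.15011201, 0.60610101, 0.23023423]), 'tool_rot': array([-0.25531593, -2.08995586,  2.09451377]), 'grip_width': 0.0855220100631798, 'force': array([-0.37334299, -0.74790443,  0.33240566])}
scene {'fx': 392.12919466920505, 'fy': 392.12919466920505, 'cx': 258.6351446186955, 'cy': 196.25742402797647, 'rvec': array([ 0.96265611, -2.41970559,  1.13790104]), 'tvec': array([0.29465487, 0.38788702, 0.54607731])}
top {'fx': 478.84598430583907, 'fy': 478.84598430583907, 'cx': 254.40345622437803, 'cy': 193.5193079451996, 'rvec': array([ 2.15720515, -2.18174324,  0.09706907]), 'tvec': array([-0.21419855,  0.57660385,  1.11250049])}
```

View pics/scene0.png

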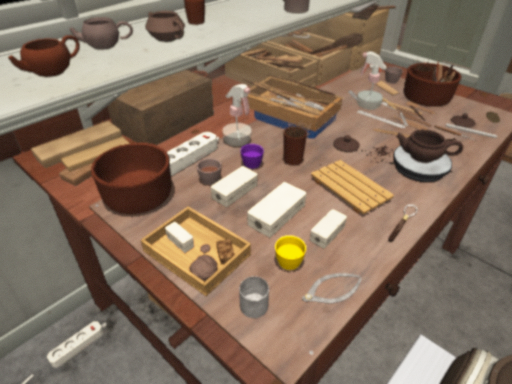

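View pics/top0.png

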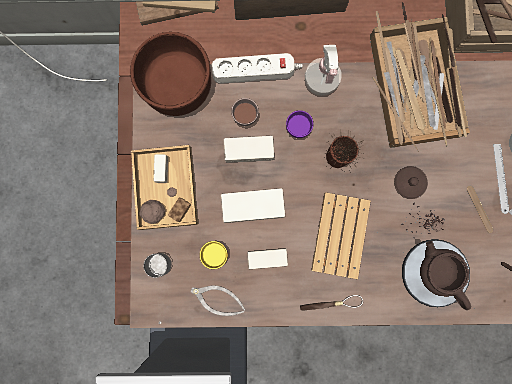

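```bash
cat > h.py <<'E'
import numpy as np, cv2
from cell import *
def cal(n):
    c=get_calibration(n);K=np.array([[c['fx'],0,c['cx']],[0,c['fy'],c['cy']],[0,0,1]])
    return K,np.array(c['rvec']),np.array(c['tvec'])
def proj(n,P):
    K,r,t=cal(n);return cv2.projectPoints(np.array(P,float).reshape(-1,3),r,t,K,None)[0].reshape(-1,2)
def ray(n,uv,z):
    K,r,t=cal(n);R=cv2.Rodrigues(r)[0];uv=np.array(uv,float).reshape(-1,2)
    d=(R.T@np.linalg.inv(K)@np.c_[uv,np.ones(len(uv))].T).T;C=-R.T@t
    return C+d*((z-C[2])/d[:,2])[:,None]
def tri(uvs,uvt):
    M=[]
    for n in('scene','top'):
        K,r,t=cal(n);M.append(K@np.c_[cv2.Rodrigues(r)[0],t])
    X=cv2.triangulatePoints(M[0],M[1],np.array(uvs,float).reshape(-1,2).T,np.array(uvt,float).reshape(-1,2).T)
    return (X[:3]/X[3]).T
def save(n,name,crop=None,s=1):
    f=grab_frame(n);np.save(f'pics/{name}.npy',f);g=f[:,:,::-1]
    if crop: g=g[crop[1]:crop[3],crop[0]:crop[2]]
    cv2.imwrite(f'pics/{name}.png',cv2.resize(g,None,fx=s,fy=s,interpolation=cv2.INTER_CUBIC));return f
E
python3 - <<'E'
from h import *
np.set_printoptions(precision=4,suppress=True)
for n in('scene','top'):
    print(n,proj(n,[[0,0,0],[.15,.607,.231],[.5,0,0]]))
    K,r,t=cal(n);print(-cv2.Rodrigues(r)[0].T@t)
print(ray('top',[[252,205],[248,148],[267,259],[160,168],[341,235],[118,320]],0.0))
a=cv2.imread('pics/top0.png')[125:275,120:380];cv2.imwrite('pics/c1.png',cv2.resize(a,None,fx=3,fy=3,interpolation=cv2.INTER_CUBIC))
a=cv2.imread('pics/scene0.png')[140:290,135:395];cv2.imwrite('pics/c2.png',cv2.resize(a,None,fx=3,fy=3,interpolation=cv2.INTER_CUBIC))
E
```

```text
scene [[ 470.222   474.7928]
 [-415.8184 1463.6237]
 [ 224.0821  276.6979]]
[0.1062 0.3312 0.6438]
top [[ 162.2074  441.703 ]
 [-184.0535  412.813 ]
 [ 163.7318  226.0898]]
[ 0.4654 -0.2271  1.161 ]
[[ 0.5488 -0.2144  0.    ]
 [ 0.6893 -0.2061  0.    ]
 [ 0.4183 -0.2491  0.    ]
 [ 0.6423  0.0102  0.    ]
 [ 0.4738 -0.4284  0.    ]
 [ 0.2781  0.1074  0.    ]]
```

View pics/c1.png

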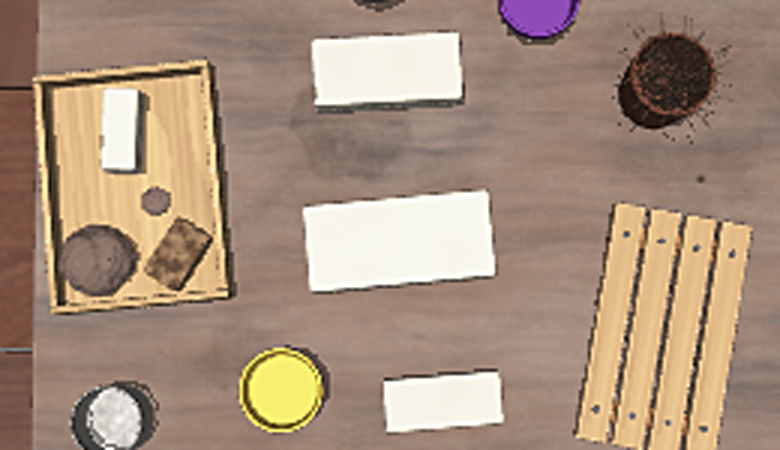

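View pics/c2.png

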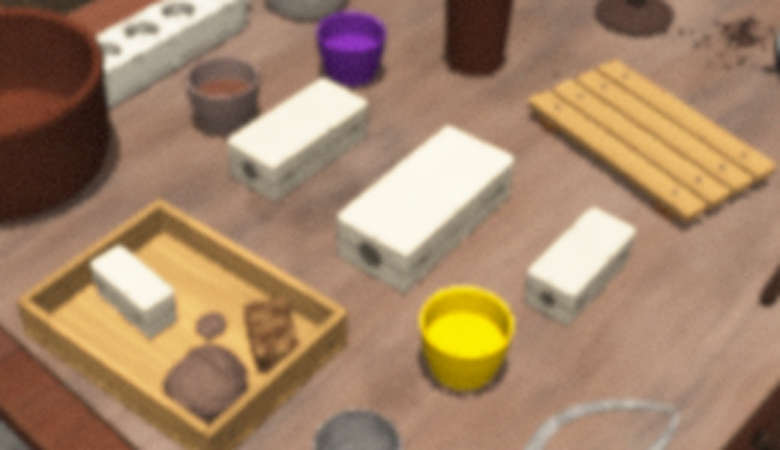

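```bash
cat >> h.py <<'E'
def quad(mask):
    """4-gon of the largest blob: lines fitted to contour pieces"""
    cs,_=cv2.findContours(mask,cv2.RETR_EXTERNAL,cv2.CHAIN_APPROX_NONE)
    c=max(cs,key=cv2.contourArea);h=cv2.convexHull(c)
    q=None
    for e in np.linspace(1,12,60):
        a=cv2.approxPolyDP(h,e,True)
        if len(a)==4: q=a.reshape(4,2).astype(float);break
    if q is None: q=cv2.boxPoints(cv2.minAreaRect(c)).astype(float)
    p=c.reshape(-1,2).astype(float);L=[]
    for i in range(4):
        A,B=q[i],q[(i+1)%4];d=(B-A)/np.linalg.norm(B-A);s=(p-A)@d;n=np.abs((p-A)@[-d[1],d[0]])
        k=(n<2.5)&(s>2)&(s<np.linalg.norm(B-A)-2)
        vx,vy,x,y=cv2.fitLine(p[k].astype(np.float32),cv2.DIST_HUBER,0,.01,.01).ravel()
        L.append(np.cross([x,y,1],[x+vx,y+vy,1]))
    o=[]
    for i in range(4):
        X=np.cross(L[i-1],L[i]);o.append(X[:2]/X[2])
    o=np.array(o);cen=o.mean(0)
    # contour runs through pixel centres: expand by .5 px
    e=[]
    for i in range(4):
        a=(o[i]-o[i-1]);b=(o[i]-o[(i+1)%4]);e.append(o[i]+.5*(a/np.linalg.norm(a)+b/np.linalg.norm(b)))
    return np.array(e)
def blob(f,seed,lo,scale=4,win=50):
    """bright top face about seed, upsampled; returns quad px"""
    x0,y0=int(seed[0]-win),int(seed[1]-win);x0,y0=max(x0,0),max(y0,0)
    g=f[y0:y0+2*win,x0:x0+2*win].min(2)
    G=cv2.resize(g,None,fx=scale,fy=scale,interpolation=cv2.INTER_CUBIC)
    m=(G>lo).astype(np.uint8)
    n,l=cv2.connectedComponents(m);v=l[int((seed[1]-y0)*scale),int((seed[0]-x0)*scale)]
    q=quad((l==v).astype(np.uint8)*255)
    return (q+.5)/scale-.5+[x0,y0]
def ordr(q,n,z):
    """order corners by world angle about centre so views match"""
    w=ray(n,q,z)[:,:2];return w
def info(w):
    c=w.mean(0);e=[np.linalg.norm(w[(i+1)%4]-w[i]) for i in range(4)]
    i=int(np.argmax([e[0]+e[2],e[1]+e[3]]));d=(w[(i+1)%4]-w[i])-(w[(i+3)%4]-w[(i+2)%4])
    return c,np.array(e),np.arctan2(d[1],d[0])%np.pi
def match(fs,ft,ss,st,lo_s,lo_t,z,win=50):
    qs=blob(fs,ss,lo_s,win=win);qt=blob(ft,st,lo_t,win=win)
    ws=ray('scene',qs,z)[:,:2];wt=ray('top',qt,z)[:,:2]
    from scipy.optimize import linear_sum_assignment as lsa
    from scipy.spatial.distance import cdist
    a,b=lsa(cdist(wt-wt.mean(0),ws-ws.mean(0)));qs=qs[b]
    X=tri(qs,qt);return X,qs,qt
E
python3 - <<'E'
from h import *
np.set_printoptions(precision=4,suppress=True)
fs=cv2.imread('pics/scene0.png')[:,:,::-1];ft=cv2.imread('pics/top0.png')[:,:,::-1]
for n,ss,st,z in(('m1',(278,203),(252,205),.044),('m2',(236,181),(248,148),.04),('m3',(331,222),(267,258),.036),('m4',(181,229),(160,167),.04)):
  print(n,'vals',fs[ss[1],ss[0]],ft[st[1],st[0]])
  for los,lot in((200,200),(185,185)):
    try:
        X,qs,qt=match(fs,ft,ss,st,los,lot,z)
        print(' tri mean',X.mean(0),X[:,2])
        for nm,q in(('scene',qs),('top',qt)):
            c,e,a=info(ray(nm,q,X.mean(0)[2])[:,:2]);print('  ',nm,c,e*1000,np.degrees(a))
    except Exception as ex: print(ex)
E
```

```text
m1 vals [251 248 235] [247 246 237]
 tri mean [ 0.5461 -0.2163  0.0413] [0.0416 0.042  0.041  0.0405]
   scene [ 0.5458 -0.2166] [ 65.6404 144.7429  65.5987 144.1732] 94.88503177520495
   top [ 0.5463 -0.2162] [ 65.2564 143.8661  65.4847 143.3609] 94.52067572583894
 tri mean [ 0.546  -0.2161  0.0415] [0.0419 0.0427 0.0404 0.0408]
   scene [ 0.5457 -0.2164] [ 67.3594 146.609   67.9488 145.5721] 94.70728708432246
   top [ 0.5463 -0.216 ] [ 65.5387 143.9063  65.7866 144.2289] 94.58431669471837
m2 vals [249 245 231] [248 244 233]
 tri mean [ 0.6834 -0.208   0.037 ] [0.0363 0.0377 0.0371 0.037 ]
   scene [ 0.6832 -0.2081] [ 50.8109 115.494   50.5923 113.6532] 92.62523152564216
   top [ 0.6835 -0.2079] [ 51.5095 114.9157  51.4409 114.9833] 92.41035475623033
 tri mean [ 0.6835 -0.2081  0.0368] [0.0367 0.0377 0.0368 0.036 ]
   scene [ 0.6834 -0.2083] [ 53.1843 117.1587  52.925  115.3213] 92.57338388168989
   top [ 0.6836 -0.2081] [ 51.7503 115.8321  52.1474 114.6787] 92.41058498409183
m3 vals [249 244 230] [246 242 231]
 tri mean [ 0.4204 -0.2492  0.0334] [0.0322 0.0339 0.0346 0.0329]
   scene [ 0.42   -0.2495] [37.9293 87.7128 37.9929 89.3743] 94.22410228581033
   top [ 0.4207 -0.249 ] [38.4151 88.3601 38.4299 90.2486] 94.34649579595217
 tri mean [ 0.4204 -0.2491  0.0332] [0.0334 0.0339 0.0328 0.0329]
   scene [ 0.4201 -0.2494] [39.5874 90.2454 39.6747 91.5737] 94.22448795970313
   top [ 0.4207 -0.249 ] [38.7025 88.8568 38.6971 90.9025] 94.33661144772861
m4 vals [251 246 234] [248 247 239]
 tri mean [0.6382 0.0038 0.0363] [0.0342 0.0368 0.0368 0.0372]
   scene [0.6381 0.0038] [25.331  63.9139 25.6154 62.7453] 178.08240692524828
   top [0.6382 0.0038] [21.7719 63.6972 25.5185 62.9331] 176.28124348956655
 tri mean [0.6384 0.0038 0.036 ] [0.0337 0.0372 0.0369 0.0362]
   scene [0.6381 0.0036] [26.4565 65.3704 27.4279 65.0367] 177.8288737098615
   top [0.6385 0.0039] [21.6342 64.169  26.4086 63.798 ] 175.6199435994322
```

```bash
python3 - <<'E'
from h import *
np.set_printoptions(precision=4,suppress=True)
fs=cv2.imread('pics/scene0.png')[:,:,::-1];ft=cv2.imread('pics/top0.png')[:,:,::-1]
def rk(f,x0,y0,x1,y1,vlo):
    g=cv2.resize(np.ascontiguousarray(f[y0:y1,x0:x1]),None,fx=4,fy=4,interpolation=cv2.INTER_CUBIC)
    h=cv2.cvtColor(g,cv2.COLOR_RGB2HSV);m=((h[...,0]>11)&(h[...,0]<28)&(h[...,1]>85)&(h[...,2]>vlo)).astype(np.uint8)*255
    m=cv2.morphologyEx(cv2.copyMakeBorder(m,40,40,40,40,cv2.BORDER_CONSTANT),cv2.MORPH_CLOSE,np.ones((25,25)))[40:-40,40:-40]
    m=cv2.morphologyEx(m,cv2.MORPH_OPEN,np.ones((9,9)))
    q=quad(m);d=g.copy();cv2.polylines(d,[q.round().astype(int)],True,(255,0,0),1);return (q+.5)/4-.5+[x0,y0],d[:,:,::-1]
for vs in(180,205):
  qs,ds=rk(fs,300,150,400,222,vs);qt,dt=rk(ft,305,185,378,285,170)
  from scipy.optimize import linear_sum_assignment as lsa
  from scipy.spatial.distance import cdist
  ws=ray('scene',qs,.02)[:,:2];wt=ray('top',qt,.02)[:,:2];b=lsa(cdist(wt,ws))[1];X=tri(qs[b],qt)
  print(X,X.mean(0))
  for nm,q in(('scene',qs[b]),('top',qt)):
    c,e,a=info(ray(nm,q,.02)[:,:2]);print('  ',nm,c,e*1000,np.degrees(a))
cv2.imwrite('pics/rs.png',ds);cv2.imwrite('pics/rt.png',dt)
E
```

```text
[[ 0.5771 -0.3894  0.0199]
 [ 0.5547 -0.4961  0.0228]
 [ 0.3691 -0.4616  0.0182]
 [ 0.3913 -0.3541  0.0182]] [ 0.4731 -0.4253  0.0198]
   scene [ 0.4728 -0.4254] [114.5219 192.9057 111.2034 191.0448] 168.44815712361424
   top [ 0.4735 -0.4252] [108.3212 188.7539 108.6677 188.4656] 169.06117012843168
[[ 0.5755 -0.3904  0.0199]
 [ 0.5554 -0.4973  0.0174]
 [ 0.3699 -0.461   0.0197]
 [ 0.3917 -0.3537  0.0207]] [ 0.4731 -0.4256  0.0194]
   scene [ 0.4721 -0.4252] [105.766  186.7176 109.6169 185.5953] 169.13970223149198
   top [ 0.4735 -0.4252] [108.3212 188.7539 108.6677 188.4656] 169.06117012843168
```

View pics/rs.png

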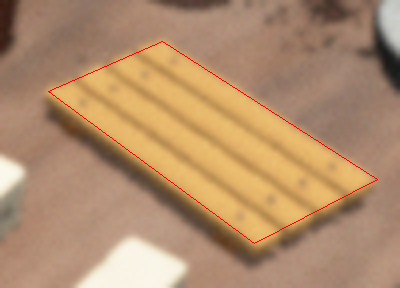

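View pics/rt.png

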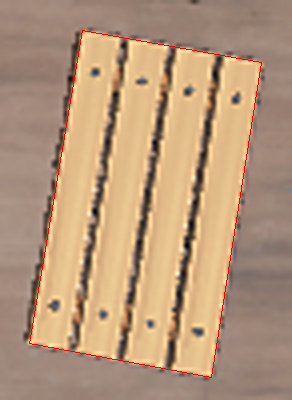

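```bash
python3 - <<'E'
from h import *
np.set_printoptions(precision=3,suppress=True)
R=cv2.Rodrigues(get_obs()['tool_rot'])[0];print(R,np.degrees(np.arctan2(R[1,2],R[0,2])))
# neighbours
print('cup slip',ray('top',[[245,112]],.047),'yellow',ray('top',[[214,255]],.047),'pot',ray('top',[[343,150]],.118))
print('crate rim corners',ray('top',[[131.5,151],[190,145.5],[197,224],[137.5,229]],.036))
E
```

```text
[[-0.971 -0.    -0.241]
 [ 0.241 -0.002 -0.971]
 [-0.    -1.     0.002]] -103.92015250199665
cup slip [[ 0.767 -0.201  0.047]] yellow [[ 0.431 -0.126  0.047]] pot [[ 0.66  -0.418  0.118]]
crate rim corners [[ 0.679  0.071  0.036]
 [ 0.69  -0.068  0.036]
 [ 0.503 -0.085  0.036]
 [ 0.493  0.055  0.036]]
```

>>> arm_command --steps '[{"x":25,"y":-40,"z":0},{"x":25,"y":-40,"z":0},{"x":25,"y":-40,"z":0},{"x":25,"y":-40,"z":0},{"x":25,"y":-40,"z":0},{"x":25,"y":-40,"z":0},{"x":25,"y":-40,"z":0},{"x":25,"y":-40,"z":0},{"x":25,"y":-40,"z":0},{"x":25,"y":-40,"z":0},{"x":25,"y":-40,"z":0},{"x":25,"y":-40,"z":0}]'

```text
validation failed for argument at $.st...
```

>>> arm_command --steps '[{"x":25.0,"y":-40.0,"z":0.0,"roll":0.0,"gripper":100.0},{"x":25.0,"y":-40.0,"z":0.0,"roll":0.0,"gripper":100.0}]'

```text
t: 0.27
ee_pos: [0.1939, 0.5358, 0.2296]
tool_rot: [-0.253, -2.091, 2.096]
force: [1.2, 0.2, -0.3]
grip_width: 0.0854
```

>>> arm_command --steps '[{"x":20.0,"y":-33.0,"z":0.0,"roll":-1.248,"gripper":100.0},{"x":20.0,"y":-33.0,"z":0.0,"roll":-1.248,"gripper":100.0},{"x":20.0,"y":-33.0,"z":0.0,"roll":-1.248,"gripper":100.0},{"x":20.0,"y":-33.0,"z":0.0,"roll":-1.248,"gripper":100.0},{"x":20.0,"y":-33.0,"z":0.0,"roll":-1.248,"gripper":100.0},{"x":20.0,"y":-33.0,"z":0.0,"roll":-1.248,"gripper":100.0},{"x":20.0,"y":-33.0,"z":0.0,"roll":-1.248,"gripper":100.0},{"x":20.0,"y":-33.0,"z":0.0,"roll":-1.248,"gripper":100.0},{"x":20.0,"y":-33.0,"z":0.0,"roll":-1.248,"gripper":100.0},{"x":20.0,"y":-33.0,"z":0.0,"roll":-1.248,"gripper":100.0},{"x":20.0,"y":-33.0,"z":0.0,"roll":-1.248,"gripper":100.0},{"x":20.0,"y":-33.0,"z":0.0,"roll":-1.248,"gripper":100.0}]'

```text
t: 1.27
ee_pos: [0.3945, 0.2053, 0.2311]
tool_rot: [-1.17, -1.268, 1.268]
force: [-0.1, -0.4, 0.4]
grip_width: 0.0858
```

```bash
cat >> h.py <<'E'
def st():
    o=get_obs();R=cv2.Rodrigues(o['tool_rot'])[0]
    print('t %.2f'%o['t'],'p',np.round(o['ee_pos'],4),'jaw',round(float(np.degrees(np.arctan2(R[1,2],R[0,2]))),2),'q',np.round(o['qpos'],2),'F',np.round(o['force'],1),'w',round(float(o['grip_width']),4));return o
def go(x,y,z,jaw):
    o=st();R=cv2.Rodrigues(o['tool_rot'])[0];j=np.degrees(np.arctan2(R[1,2],R[0,2]))
    print('cm',np.round((np.array([x,y,z])-o['ee_pos'])*100,2),'roll',round(float(np.radians((jaw-j+180)%360-180)),3))
E
python3 -c "
from h import *
go(.546,-.216,.23,-175.4)"
```

```text
t 1.27 p [0.3945 0.2053 0.2311] jaw -175.41 q [ 0.85  0.07 -0.41 -0.   -1.09 -0.77] F [-0.1 -0.4  0.4] w 0.0858
cm [ 15.15 -42.13  -0.11] roll 0.0
```

>>> arm_command --steps '[{"x":15.2,"y":-42.1,"z":0.0,"roll":0.0,"gripper":100.0},{"x":15.2,"y":-42.1,"z":0.0,"roll":0.0,"gripper":100.0},{"x":15.2,"y":-42.1,"z":0.0,"roll":0.0,"gripper":100.0},{"x":15.2,"y":-42.1,"z":0.0,"roll":0.0,"gripper":100.0},{"x":15.2,"y":-42.1,"z":0.0,"roll":0.0,"gripper":100.0},{"x":15.2,"y":-42.1,"z":0.0,"roll":0.0,"gripper":100.0},{"x":15.2,"y":-42.1,"z":0.0,"roll":0.0,"gripper":100.0},{"x":15.2,"y":-42.1,"z":0.0,"roll":0.0,"gripper":100.0},{"x":15.2,"y":-42.1,"z":0.0,"roll":0.0,"gripper":100.0},{"x":15.2,"y":-42.1,"z":0.0,"roll":0.0,"gripper":100.0},{"x":15.2,"y":-42.1,"z":0.0,"roll":0.0,"gripper":100.0},{"x":15.2,"y":-42.1,"z":-4.0,"roll":0.0,"gripper":100.0}]'

```text
t: 2.27
ee_pos: [0.554, -0.2197, 0.198]
tool_rot: [-1.187, -1.278, 1.267]
force: [2.0, 0.6, 1.8]
grip_width: 0.086
```

>>> arm_command --steps '[{"x":0.0,"y":0.0,"z":-4.0,"roll":0.0,"gripper":100.0},{"x":0.0,"y":0.0,"z":-8.0,"roll":0.0,"gripper":100.0},{"x":0.0,"y":0.0,"z":-8.0,"roll":0.0,"gripper":100.0},{"x":0.0,"y":0.0,"z":-8.0,"roll":0.0,"gripper":100.0}]'

```text
t: 2.6
ee_pos: [0.5459, -0.2138, 0.1097]
tool_rot: [-1.164, -1.267, 1.273]
force: [0.3, -1.4, 1.3]
grip_width: 0.0855
```

```bash
python3 -c "
from h import *
go(.546,-.216,.006,-175.4)
save('scene','s1',(135,110,395,290),3);go(.546,-.216,.006,-175.4)"
```

```text
t 2.60 p [ 0.5459 -0.2138  0.1097] jaw -175.2 q [-0.1   0.43 -0.25  0.   -0.89  0.18] F [ 0.3 -1.4  1.3] w 0.0855
cm [ 1.000e-02 -2.200e-01 -1.037e+01] roll -0.003
t 2.65 p [ 0.5478 -0.2143  0.1124] jaw -175.2 q [-0.1   0.43 -0.24  0.   -0.89  0.18] F [0.  0.1 0.9] w 0.0852
cm [ -0.18  -0.17 -10.64] roll -0.003
```

View pics/s1.png

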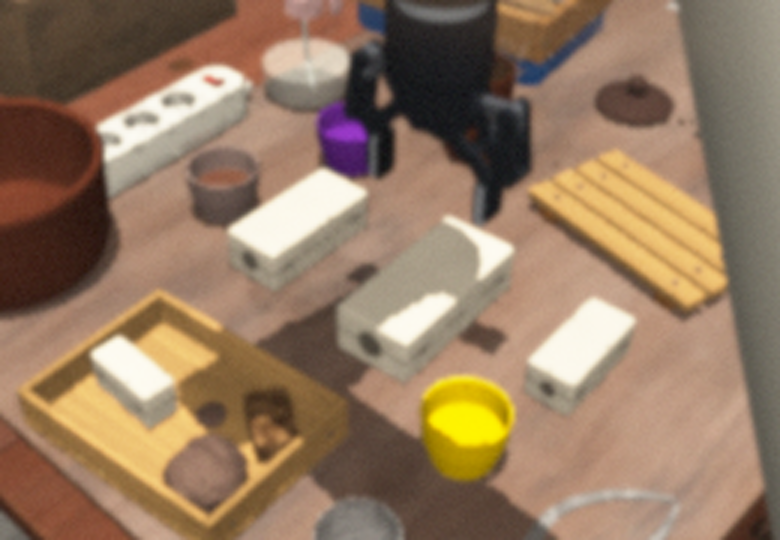

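>>> arm_command --steps '[{"x":-0.1,"y":-0.2,"z":-2.5,"roll":0.0,"gripper":100.0},{"x":-0.1,"y":-0.2,"z":-5.0,"roll":0.0,"gripper":100.0},{"x":-0.1,"y":-0.2,"z":-7.5,"roll":0.0,"gripper":100.0},{"x":-0.1,"y":-0.2,"z":-9.5,"roll":0.0,"gripper":100.0},{"x":-0.1,"y":-0.2,"z":-10.4,"roll":0.0,"gripper":100.0},{"x":-0.1,"y":-0.2,"z":-10.4,"roll":0.0,"gripper":100.0}]'

```text
t: 3.15
ee_pos: [0.5464, -0.2166, 0.0079]
tool_rot: [-1.17, -1.27, 1.269]
force: [-0.0, 0.2, 0.9]
grip_width: 0.0852
```

>>> arm_command --steps '[{"x":0.0,"y":0.0,"z":0.0,"roll":0.0,"gripper":30.0},{"x":0.0,"y":0.0,"z":0.0,"roll":0.0,"gripper":30.0},{"x":0.0,"y":0.0,"z":0.0,"roll":0.0,"gripper":30.0},{"x":0.0,"y":0.0,"z":0.0,"roll":0.0,"gripper":30.0},{"x":0.0,"y":0.0,"z":0.0,"roll":0.0,"gripper":30.0},{"x":0.0,"y":0.0,"z":0.0,"roll":0.0,"gripper":30.0}]'

```text
t: 3.65
ee_pos: [0.5477, -0.2172, 0.0102]
tool_rot: [-1.175, -1.272, 1.267]
force: [0.6, 2.1, 6.9]
grip_width: 0.067
```

```bash
python3 -c "
from h import *
st()"
```

```text
t 3.65 p [ 0.5477 -0.2172  0.0102] jaw -175.34 q [-0.1   0.57 -0.33  0.   -0.67  0.18] F [0.6 2.1 6.9] w 0.067
```

>>> arm_command --steps '[{"x":0.0,"y":0.0,"z":2.0,"roll":0.0,"gripper":30.0},{"x":0.0,"y":0.0,"z":4.5,"roll":0.0,"gripper":30.0},{"x":0.0,"y":0.0,"z":7.5,"roll":0.0,"gripper":30.0},{"x":0.0,"y":0.0,"z":9.0,"roll":0.0,"gripper":30.0},{"x":0.0,"y":0.0,"z":9.0,"roll":0.0,"gripper":30.0},{"x":0.0,"y":0.0,"z":9.0,"roll":0.0,"gripper":30.0}]'

```text
t: 4.15
ee_pos: [0.5454, -0.2168, 0.098]
tool_rot: [-1.172, -1.269, 1.266]
force: [-0.2, 0.1, -3.4]
grip_width: 0.067
```

```bash
python3 -c "
from h import *
go(.473,-.4255,.1,-100.94)"
```

```text
t 4.15 p [ 0.5454 -0.2168  0.098 ] jaw -175.45 q [-0.1   0.45 -0.26 -0.   -0.86  0.18] F [-0.2  0.1 -3.4] w 0.067
cm [ -7.24 -20.87   0.2 ] roll 1.301
```

>>> arm_command --steps '[{"x":-0.6,"y":-1.8,"z":0.0,"roll":0.11,"gripper":30.0},{"x":-1.2,"y":-3.6,"z":0.0,"roll":0.23,"gripper":30.0},{"x":-1.9,"y":-5.6,"z":0.0,"roll":0.35,"gripper":30.0},{"x":-2.6,"y":-7.6,"z":0.0,"roll":0.47,"gripper":30.0},{"x":-3.3,"y":-9.6,"z":0.0,"roll":0.59,"gripper":30.0},{"x":-4.0,"y":-11.6,"z":0.0,"roll":0.71,"gripper":30.0},{"x":-4.7,"y":-13.6,"z":0.0,"roll":0.83,"gripper":30.0},{"x":-5.4,"y":-15.6,"z":0.0,"roll":0.95,"gripper":30.0},{"x":-6.1,"y":-17.6,"z":0.0,"roll":1.07,"gripper":30.0},{"x":-6.7,"y":-19.4,"z":0.0,"roll":1.18,"gripper":30.0},{"x":-7.2,"y":-20.8,"z":0.0,"roll":1.27,"gripper":30.0},{"x":-7.2,"y":-20.8,"z":0.0,"roll":1.301,"gripper":30.0}]'

```text
t: 5.15
ee_pos: [0.4709, -0.4265, 0.0943]
tool_rot: [-0.197, -2.122, 2.118]
force: [0.1, 0.3, -1.9]
grip_width: 0.0672
```

>>> arm_command --steps '[{"x":0.0,"y":0.0,"z":-1.0,"roll":0.0,"gripper":30.0},{"x":0.0,"y":0.0,"z":-2.0,"roll":0.0,"gripper":30.0},{"x":0.0,"y":0.0,"z":-3.0,"roll":0.0,"gripper":30.0},{"x":0.0,"y":0.0,"z":-3.0,"roll":0.0,"gripper":30.0}]'

```text
t: 5.48
ee_pos: [0.4714, -0.423, 0.063]
tool_rot: [-0.195, -2.123, 2.114]
force: [0.5, -0.2, -3.5]
grip_width: 0.0671
```

```bash
python3 -c "
from h import *
go(.473,-.4255,.028,-100.94)
save('scene','s2',(200,90,460,290),3);save('top','t2',(180,100,440,300),3);go(.473,-.4255,.028,-100.94)"
```

```text
t 5.48 p [ 0.4714 -0.423   0.063 ] jaw -100.91 q [-0.48  0.56 -0.16 -0.   -0.86  1.86] F [ 0.5 -0.2 -3.5] w 0.0671
cm [ 0.16 -0.25 -3.5 ] roll -0.0
t 5.58 p [ 0.473  -0.4242  0.0658] jaw -100.84 q [-0.48  0.56 -0.16  0.   -0.86  1.86] F [-0.3 -0.1 -1.9] w 0.0671
cm [-0.   -0.13 -3.78] roll -0.002
```

View pics/s2.png

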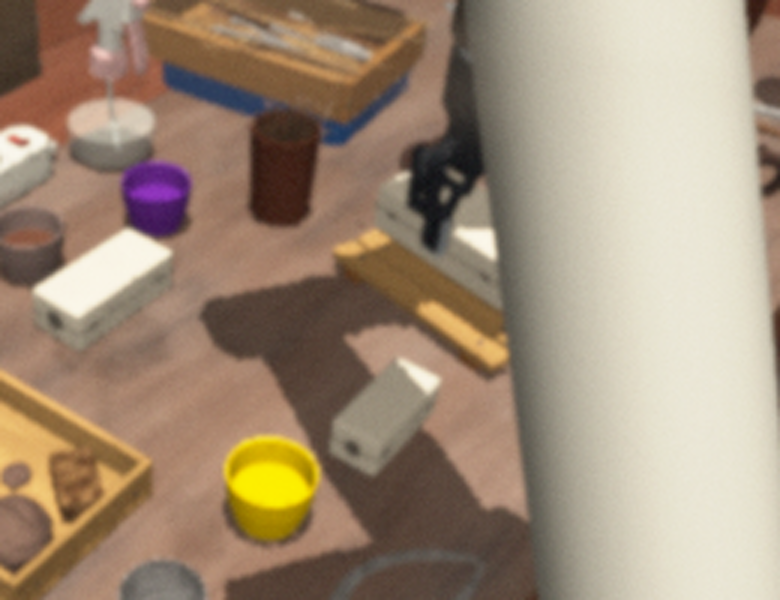

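View pics/t2.png

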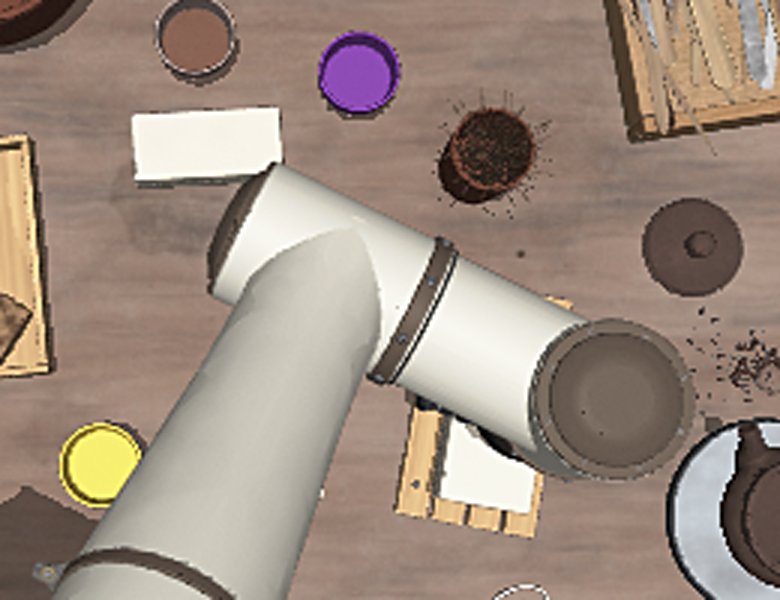

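>>> arm_command --steps '[{"x":0.0,"y":-0.1,"z":-1.0,"roll":0.0,"gripper":30.0},{"x":0.0,"y":-0.1,"z":-2.0,"roll":0.0,"gripper":30.0},{"x":0.0,"y":-0.1,"z":-2.8,"roll":0.0,"gripper":30.0},{"x":0.0,"y":-0.1,"z":-3.2,"roll":0.0,"gripper":30.0},{"x":0.0,"y":-0.1,"z":-3.2,"roll":0.0,"gripper":30.0}]'

```text
t: 6.0
ee_pos: [0.4725, -0.4254, 0.0335]
tool_rot: [-0.199, -2.122, 2.119]
force: [-0.2, -0.3, -2.0]
grip_width: 0.0671
```

>>> arm_command --steps '[{"x":0.0,"y":0.0,"z":-0.15,"roll":0.0,"gripper":30.0},{"x":0.0,"y":0.0,"z":-0.15,"roll":0.0,"gripper":30.0}]'

```text
t: 6.17
ee_pos: [0.4736, -0.4261, 0.0338]
tool_rot: [-0.202, -2.122, 2.122]
force: [-0.4, -1.3, -2.5]
grip_width: 0.0669
```

>>> arm_command --steps '[{"x":0.0,"y":0.0,"z":-0.2,"roll":0.0,"gripper":30.0},{"x":0.0,"y":0.0,"z":-0.3,"roll":0.0,"gripper":30.0},{"x":0.0,"y":0.0,"z":-0.3,"roll":0.0,"gripper":30.0}]'

```text
t: 6.42
ee_pos: [0.4734, -0.426, 0.0308]
tool_rot: [-0.202, -2.122, 2.122]
force: [0.3, 0.2, -3.3]
grip_width: 0.0669
```

>>> arm_command --steps '[{"x":0.0,"y":0.0,"z":-0.1,"roll":0.0,"gripper":30.0},{"x":0.0,"y":0.0,"z":-0.2,"roll":0.0,"gripper":30.0},{"x":0.0,"y":0.0,"z":-0.2,"roll":0.0,"gripper":30.0}]'

```text
t: 6.67
ee_pos: [0.4736, -0.4262, 0.0303]
tool_rot: [-0.202, -2.122, 2.123]
force: [-1.1, 2.0, 4.4]
grip_width: 0.0669
```

>>> arm_command --steps '[{"x":0.0,"y":0.0,"z":0.0,"roll":0.0,"gripper":100.0},{"x":0.0,"y":0.0,"z":0.0,"roll":0.0,"gripper":100.0},{"x":0.0,"y":0.0,"z":0.0,"roll":0.0,"gripper":100.0},{"x":0.0,"y":0.0,"z":1.0,"roll":0.0,"gripper":100.0},{"x":0.0,"y":0.0,"z":3.0,"roll":0.0,"gripper":100.0},{"x":0.0,"y":0.0,"z":7.0,"roll":0.0,"gripper":100.0},{"x":0.0,"y":0.0,"z":11.0,"roll":0.0,"gripper":100.0},{"x":0.0,"y":0.0,"z":13.0,"roll":0.0,"gripper":100.0}]'

```text
t: 7.33
ee_pos: [0.4753, -0.4277, 0.1652]
tool_rot: [-0.209, -2.12, 2.131]
force: [-0.2, -0.2, 0.7]
grip_width: 0.0857
```

```bash
python3 -c "
from h import *
go(.6835,-.208,.16,-177.5)"
```

```text
t 7.33 p [ 0.4753 -0.4277  0.1652] jaw -100.81 q [-0.48  0.45 -0.05  0.   -1.05  1.86] F [-0.2 -0.2  0.7] w 0.0857
cm [20.82 21.97 -0.52] roll -1.339
```

>>> arm_command --steps '[{"x":21.0,"y":21.8,"z":0.0,"roll":-1.339,"gripper":78.0},{"x":21.0,"y":21.8,"z":0.0,"roll":-1.339,"gripper":78.0},{"x":21.0,"y":21.8,"z":0.0,"roll":-1.339,"gripper":78.0},{"x":21.0,"y":21.8,"z":0.0,"roll":-1.339,"gripper":78.0},{"x":21.0,"y":21.8,"z":0.0,"roll":-1.339,"gripper":78.0},{"x":21.0,"y":21.8,"z":0.0,"roll":-1.339,"gripper":78.0},{"x":21.0,"y":21.8,"z":0.0,"roll":-1.339,"gripper":78.0},{"x":21.0,"y":21.8,"z":0.0,"roll":-1.339,"gripper":78.0},{"x":21.0,"y":21.8,"z":0.0,"roll":-1.339,"gripper":78.0},{"x":21.0,"y":21.8,"z":0.0,"roll":-1.339,"gripper":78.0},{"x":21.0,"y":21.8,"z":0.0,"roll":-1.339,"gripper":78.0},{"x":21.0,"y":21.8,"z":0.0,"roll":-1.339,"gripper":78.0}]'

```text
t: 8.33
ee_pos: [0.6836, -0.2077, 0.1594]
tool_rot: [-1.19, -1.24, 1.239]
force: [-0.6, 1.0, 0.1]
grip_width: 0.0666
```

>>> arm_command --steps '[{"x":0.0,"y":0.0,"z":-3.0,"roll":0.0,"gripper":78.0},{"x":0.0,"y":0.0,"z":-6.0,"roll":0.0,"gripper":78.0},{"x":0.0,"y":0.0,"z":-6.0,"roll":0.0,"gripper":78.0},{"x":0.0,"y":0.0,"z":-6.0,"roll":0.0,"gripper":78.0}]'

```text
t: 8.67
ee_pos: [0.6823, -0.2082, 0.0976]
tool_rot: [-1.185, -1.238, 1.243]
force: [0.9, -0.7, 1.1]
grip_width: 0.0666
```

```bash
python3 -c "
from h import *
go(.6835,-.208,.007,-177.5)
save('scene','s3',(135,90,395,290),3);save('top','t3',(180,80,440,300),3);go(.6835,-.208,.007,-177.5)"
```

```text
t 8.67 p [ 0.6823 -0.2082  0.0976] jaw -177.5 q [-0.07  0.64  0.09  0.   -1.03  0.11] F [ 0.9 -0.7  1.1] w 0.0666
cm [ 0.12  0.02 -9.06] roll 0.0
t 8.77 p [ 0.6847 -0.2086  0.101 ] jaw -177.51 q [-0.07  0.63  0.09  0.   -1.03  0.11] F [-0.3  0.   1.1] w 0.0663
cm [-0.12  0.06 -9.4 ] roll 0.0
```

View pics/s3.png

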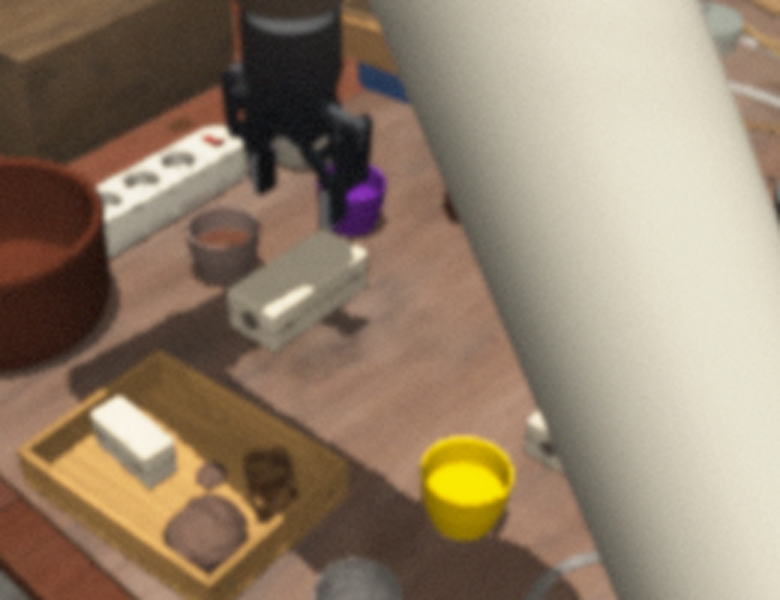

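View pics/t3.png

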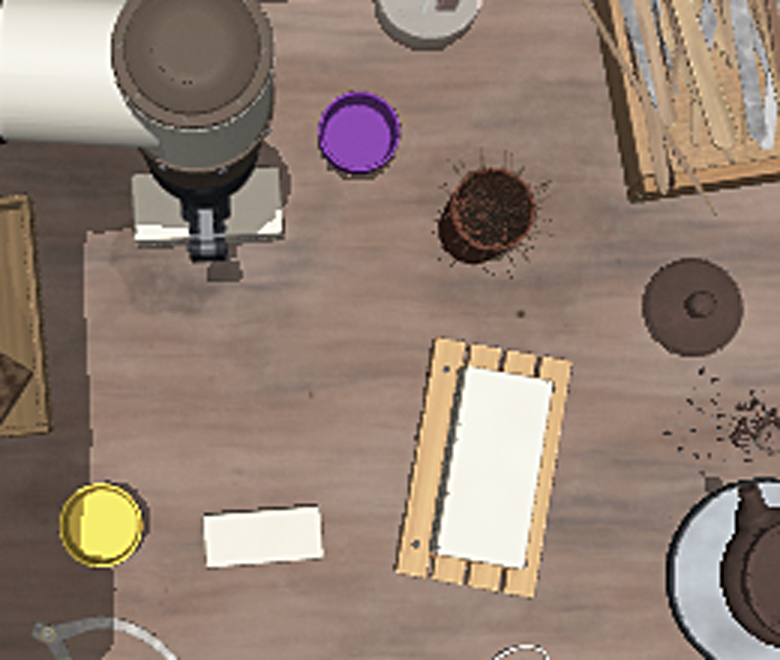

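```bash
python3 - <<'E'
from h import *
np.set_printoptions(precision=4,suppress=True)
f=cv2.imread('pics/top0.png')[85:140,215:280];cv2.imwrite('pics/cup.png',cv2.resize(f,None,fx=10,fy=10,interpolation=cv2.INTER_CUBIC))
ft=np.load('pics/t3.npy')
X=blob(ft,(345,240),200);c,e,a=info(ray('top',X,.064)[:,:2]);print('m1 now',c,e*1000,np.degrees(a))
print(ray('top',[[245,126.0]],.047))
E
```

```text
m1 now [ 0.4728 -0.4253] [ 65.0366 142.8139  65.3854 143.2603] 169.0987715236442
[[ 0.7332 -0.2003  0.047 ]]
```

View pics/cup.png

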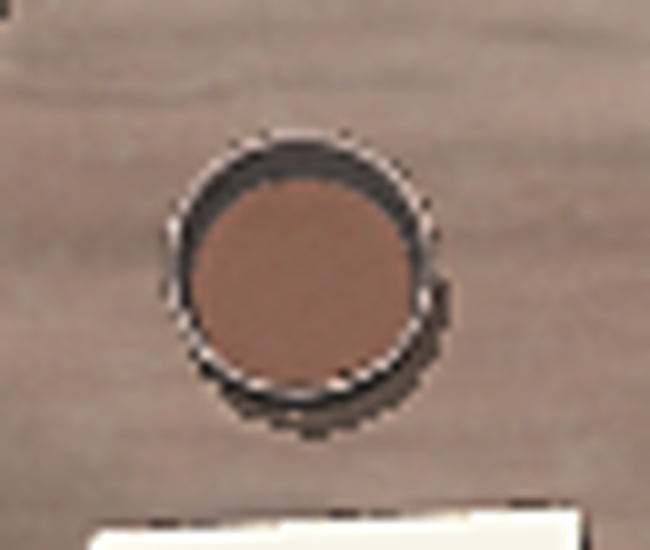

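>>> arm_command --steps '[{"x":0.0,"y":0.0,"z":-1.0,"roll":0.0,"gripper":73.0},{"x":0.0,"y":0.0,"z":-2.0,"roll":0.0,"gripper":73.0},{"x":0.0,"y":0.0,"z":-4.0,"roll":0.0,"gripper":73.0},{"x":0.0,"y":0.0,"z":-4.6,"roll":0.0,"gripper":73.0},{"x":0.0,"y":0.0,"z":-5.2,"roll":0.0,"gripper":73.0},{"x":0.0,"y":0.0,"z":-5.8,"roll":0.0,"gripper":73.0}]'

```text
t: 9.27
ee_pos: [0.6836, -0.2081, 0.0405]
tool_rot: [-1.189, -1.24, 1.24]
force: [-0.8, 0.5, 0.5]
grip_width: 0.0623
```

```bash
python3 -c "
from h import *
go(.6835,-.208,.007,-177.5)"
```

```text
t 9.27 p [ 0.6836 -0.2081  0.0405] jaw -177.58 q [-0.07  0.69  0.04  0.   -0.92  0.11] F [-0.8  0.5  0.5] w 0.0623
cm [-0.01  0.01 -3.35] roll 0.001
```

>>> arm_command --steps '[{"x":0.0,"y":0.0,"z":-0.8,"roll":0.0,"gripper":73.0},{"x":0.0,"y":0.0,"z":-1.6,"roll":0.0,"gripper":73.0},{"x":0.0,"y":0.0,"z":-2.4,"roll":0.0,"gripper":73.0},{"x":0.0,"y":0.0,"z":-3.2,"roll":0.0,"gripper":73.0},{"x":0.0,"y":0.0,"z":-3.2,"roll":0.0,"gripper":73.0}]'

```text
t: 9.68
ee_pos: [0.682, -0.2077, 0.0064]
tool_rot: [-1.186, -1.237, 1.241]
force: [-0.7, 0.7, 0.5]
grip_width: 0.0623
```

>>> arm_command --steps '[{"x":0.0,"y":0.0,"z":0.0,"roll":0.0,"gripper":25.0},{"x":0.0,"y":0.0,"z":0.0,"roll":0.0,"gripper":25.0},{"x":0.0,"y":0.0,"z":0.0,"roll":0.0,"gripper":25.0},{"x":0.0,"y":0.0,"z":0.0,"roll":0.0,"gripper":25.0},{"x":0.0,"y":0.0,"z":0.0,"roll":0.0,"gripper":25.0}]'

```text
t: 10.1
ee_pos: [0.6833, -0.208, 0.0089]
tool_rot: [-1.189, -1.24, 1.24]
force: [-0.8, -0.5, -2.5]
grip_width: 0.0533
```

>>> arm_command --steps '[{"x":0.0,"y":0.0,"z":2.0,"roll":0.0,"gripper":25.0},{"x":0.0,"y":0.0,"z":4.5,"roll":0.0,"gripper":25.0},{"x":0.0,"y":0.0,"z":7.5,"roll":0.0,"gripper":25.0},{"x":0.0,"y":0.0,"z":10.5,"roll":0.0,"gripper":25.0},{"x":0.0,"y":0.0,"z":12.0,"roll":0.0,"gripper":25.0},{"x":0.0,"y":0.0,"z":12.0,"roll":0.0,"gripper":25.0},{"x":0.0,"y":0.0,"z":12.0,"roll":0.0,"gripper":25.0}]'

```text
t: 10.68
ee_pos: [0.6835, -0.2078, 0.1295]
tool_rot: [-1.19, -1.241, 1.239]
force: [-0.8, -0.1, -2.7]
grip_width: 0.0534
```

```bash
python3 -c "
from h import *
go(.473,-.4255,.127,-100.94)"
```

```text
t 10.68 p [ 0.6835 -0.2078  0.1295] jaw -177.61 q [-0.07  0.61  0.12 -0.   -1.08  0.11] F [-0.8 -0.1 -2.7] w 0.0534
cm [-21.05 -21.77  -0.25] roll 1.338
```

>>> arm_command --steps '[{"x":-1.7,"y":-1.8,"z":0.0,"roll":0.11,"gripper":25.0},{"x":-3.5,"y":-3.6,"z":0.0,"roll":0.23,"gripper":25.0},{"x":-5.5,"y":-5.7,"z":0.0,"roll":0.35,"gripper":25.0},{"x":-7.5,"y":-7.8,"z":0.0,"roll":0.47,"gripper":25.0},{"x":-9.5,"y":-9.9,"z":0.0,"roll":0.59,"gripper":25.0},{"x":-11.5,"y":-12.0,"z":0.0,"roll":0.71,"gripper":25.0},{"x":-13.5,"y":-14.1,"z":0.0,"roll":0.83,"gripper":25.0},{"x":-15.5,"y":-16.2,"z":0.0,"roll":0.95,"gripper":25.0},{"x":-17.5,"y":-18.3,"z":0.0,"roll":1.07,"gripper":25.0},{"x":-19.3,"y":-20.0,"z":0.0,"roll":1.18,"gripper":25.0},{"x":-20.5,"y":-21.2,"z":0.0,"roll":1.28,"gripper":25.0},{"x":-21.0,"y":-21.8,"z":0.0,"roll":1.338,"gripper":25.0}]'

```text
t: 11.68
ee_pos: [0.4699, -0.4265, 0.1259]
tool_rot: [-0.196, -2.123, 2.117]
force: [0.5, 0.7, -1.9]
grip_width: 0.0527
```

>>> arm_command --steps '[{"x":0.0,"y":0.0,"z":-1.0,"roll":0.0,"gripper":25.0},{"x":0.0,"y":0.0,"z":-2.0,"roll":0.0,"gripper":25.0},{"x":0.0,"y":0.0,"z":-3.0,"roll":0.0,"gripper":25.0},{"x":0.0,"y":0.0,"z":-3.0,"roll":0.0,"gripper":25.0},{"x":0.0,"y":0.0,"z":-3.0,"roll":0.0,"gripper":25.0},{"x":0.0,"y":0.0,"z":-3.0,"roll":0.0,"gripper":25.0}]'

```text
t: 12.18
ee_pos: [0.474, -0.4255, 0.0984]
tool_rot: [-0.202, -2.122, 2.122]
force: [0.1, 0.4, -1.6]
grip_width: 0.0528
```

```bash
python3 -c "
from h import *
go(.473,-.4255,.0725,-100.94)
save('scene','s4',(200,90,460,290),3);go(.473,-.4255,.0725,-100.94)"
```

```text
t 12.18 p [ 0.474  -0.4255  0.0984] jaw -100.88 q [-0.48  0.52 -0.13  0.   -0.92  1.86] F [ 0.1  0.4 -1.6] w 0.0528
cm [-0.1   0.   -2.59] roll -0.001
t 12.23 p [ 0.4741 -0.4258  0.099 ] jaw -100.89 q [-0.48  0.52 -0.13  0.   -0.92  1.86] F [-0.7  0.2 -1.9] w 0.0528
cm [-0.11  0.03 -2.65] roll -0.001
```

View pics/s4.png

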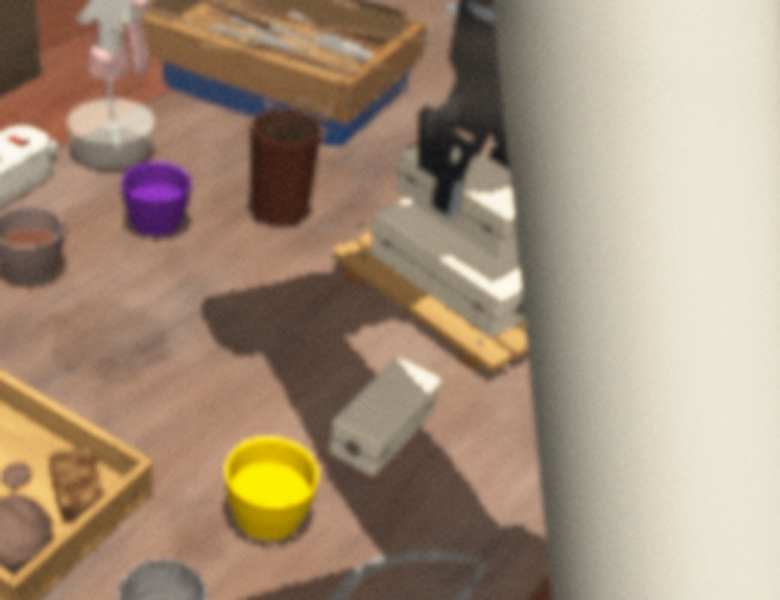

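>>> arm_command --steps '[{"x":-0.1,"y":0.0,"z":-0.8,"roll":0.0,"gripper":25.0},{"x":-0.1,"y":0.0,"z":-1.6,"roll":0.0,"gripper":25.0},{"x":-0.1,"y":0.0,"z":-2.2,"roll":0.0,"gripper":25.0},{"x":-0.1,"y":0.0,"z":-2.3,"roll":0.0,"gripper":25.0},{"x":-0.1,"y":0.0,"z":-2.4,"roll":0.0,"gripper":25.0},{"x":-0.1,"y":0.0,"z":-2.4,"roll":0.0,"gripper":25.0}]'

```text
t: 12.73
ee_pos: [0.4723, -0.4261, 0.0745]
tool_rot: [-0.203, -2.121, 2.121]
force: [0.4, 0.1, -2.0]
grip_width: 0.053
```

>>> arm_command --steps '[{"x":0.0,"y":0.0,"z":-0.1,"roll":0.0,"gripper":25.0},{"x":0.0,"y":0.0,"z":-0.2,"roll":0.0,"gripper":25.0},{"x":0.0,"y":0.0,"z":-0.2,"roll":0.0,"gripper":25.0}]'

```text
t: 12.98
ee_pos: [0.4724, -0.426, 0.0728]
tool_rot: [-0.203, -2.121, 2.121]
force: [-1.2, -0.2, -2.3]
grip_width: 0.0531
```

>>> arm_command --steps '[{"x":0.0,"y":0.0,"z":-0.1,"roll":0.0,"gripper":25.0},{"x":0.0,"y":0.0,"z":-0.1,"roll":0.0,"gripper":25.0},{"x":0.0,"y":0.0,"z":-0.1,"roll":0.0,"gripper":25.0}]'

```text
t: 13.23
ee_pos: [0.4726, -0.4262, 0.0721]
tool_rot: [-0.203, -2.121, 2.122]
force: [0.1, 1.0, -1.8]
grip_width: 0.0529
```

>>> arm_command --steps '[{"x":0.0,"y":0.0,"z":-0.1,"roll":0.0,"gripper":25.0},{"x":0.0,"y":0.0,"z":-0.1,"roll":0.0,"gripper":25.0},{"x":0.0,"y":0.0,"z":-0.1,"roll":0.0,"gripper":25.0}]'

```text
t: 13.48
ee_pos: [0.4726, -0.4262, 0.072]
tool_rot: [-0.203, -2.121, 2.122]
force: [-1.4, 1.8, 5.5]
grip_width: 0.0534
```

>>> arm_command --steps '[{"x":0.0,"y":0.0,"z":0.0,"roll":0.0,"gripper":90.0},{"x":0.0,"y":0.0,"z":0.0,"roll":0.0,"gripper":90.0},{"x":0.0,"y":0.0,"z":0.0,"roll":0.0,"gripper":90.0},{"x":0.0,"y":0.0,"z":1.0,"roll":0.0,"gripper":90.0},{"x":0.0,"y":0.0,"z":4.0,"roll":0.0,"gripper":80.0},{"x":0.0,"y":0.0,"z":8.0,"roll":0.0,"gripper":70.0},{"x":0.0,"y":2.0,"z":8.0,"roll":0.0,"gripper":70.0},{"x":-1.0,"y":5.0,"z":8.0,"roll":-0.1,"gripper":70.0},{"x":-5.2,"y":17.7,"z":8.0,"roll":-1.305,"gripper":70.0},{"x":-5.2,"y":17.7,"z":8.0,"roll":-1.305,"gripper":70.0},{"x":-5.2,"y":17.7,"z":8.0,"roll":-1.305,"gripper":70.0},{"x":-5.2,"y":17.7,"z":8.0,"roll":-1.305,"gripper":70.0}]'

```text
t: 14.48
ee_pos: [0.418, -0.2458, 0.1514]
tool_rot: [-0.726, -1.762, 1.761]
force: [0.1, -0.0, -0.1]
grip_width: 0.0599
```

```bash
python3 -c "
from h import *
go(.4205,-.249,.09,-175.7)"
```

```text
t 14.48 p [ 0.418  -0.2458  0.1514] jaw -134.83 q [-0.2   0.23 -0.44 -0.   -0.9   0.99] F [ 0.1 -0.  -0.1] w 0.0599
cm [ 0.25 -0.32 -6.14] roll -0.713
```

>>> arm_command --steps '[{"x":0.0,"y":0.0,"z":-6.0,"roll":-0.71,"gripper":64.0},{"x":0.0,"y":0.0,"z":-6.0,"roll":-0.71,"gripper":64.0},{"x":0.0,"y":0.0,"z":-6.0,"roll":-0.71,"gripper":64.0},{"x":0.0,"y":0.0,"z":-6.0,"roll":-0.71,"gripper":64.0},{"x":0.0,"y":0.0,"z":-6.0,"roll":-0.71,"gripper":64.0},{"x":0.0,"y":0.0,"z":-6.0,"roll":-0.71,"gripper":64.0},{"x":0.0,"y":0.0,"z":-6.0,"roll":-0.71,"gripper":64.0},{"x":0.0,"y":0.0,"z":-6.0,"roll":-0.71,"gripper":64.0},{"x":0.0,"y":0.0,"z":-6.0,"roll":-0.71,"gripper":64.0}]'

```text
t: 15.23
ee_pos: [0.4206, -0.2491, 0.0912]
tool_rot: [-1.169, -1.272, 1.271]
force: [-0.2, 0.0, -0.1]
grip_width: 0.0548
```

```bash
python3 - <<'E'
from h import *
go(.4205,-.249,.007,-175.7)
save('scene','s5',(200,90,460,290),3);ft=save('top','t5',(180,100,440,300),3);go(.4205,-.249,.007,-175.7)
E
```

```text
t 15.23 p [ 0.4206 -0.2491  0.0912] jaw -175.16 q [-0.2   0.31 -0.51  0.   -0.75  0.29] F [-0.2  0.  -0.1] w 0.0548
cm [-0.01  0.01 -8.42] roll -0.009
t 15.33 p [ 0.4205 -0.2491  0.091 ] jaw -175.21 q [-0.2   0.31 -0.51  0.   -0.75  0.29] F [-0.2 -0.5  0.4] w 0.0545
cm [ 0.    0.01 -8.4 ] roll -0.009
```

View pics/s5.png

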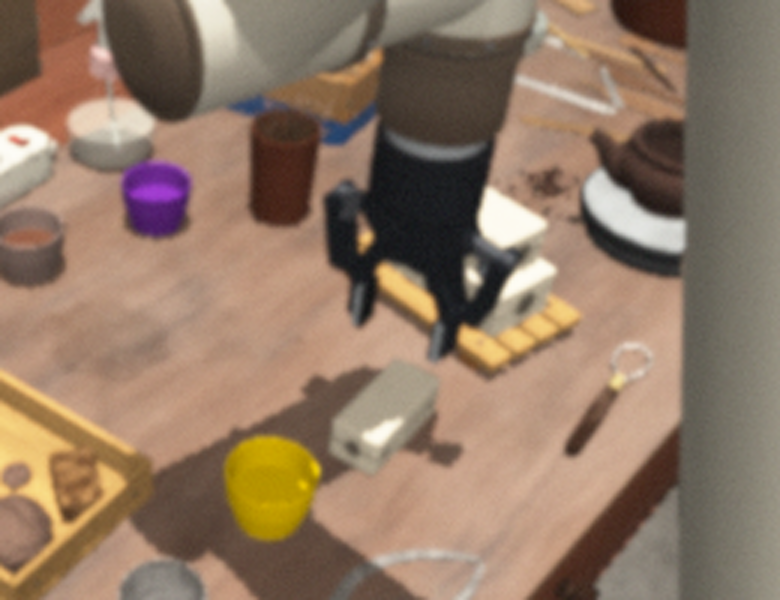

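View pics/t5.png

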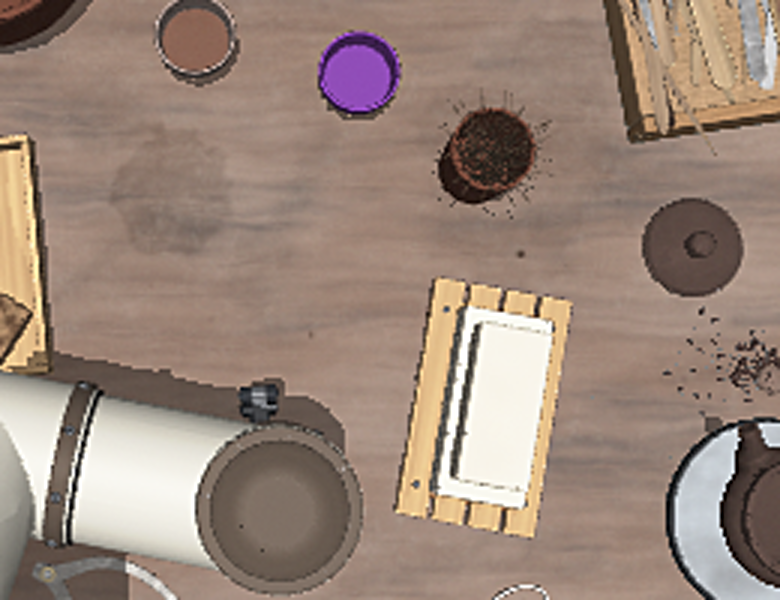

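```bash
python3 - <<'E'
from h import *
np.set_printoptions(precision=4,suppress=True)
f=np.load('pics/t5.npy')[195:275,320:380,::-1];cv2.imwrite('pics/z5.png',cv2.resize(np.ascontiguousarray(f),None,fx=8,fy=7.5,interpolation=cv2.INTER_CUBIC))
E
```

```text
(no output)
```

View pics/z5.png

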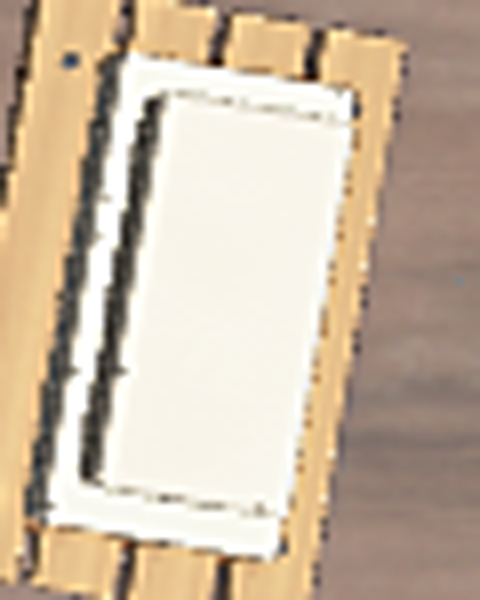

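>>> arm_command --steps '[{"x":0.0,"y":0.0,"z":-2.5,"roll":-0.009,"gripper":64.0},{"x":0.0,"y":0.0,"z":-5.0,"roll":-0.009,"gripper":64.0},{"x":0.0,"y":0.0,"z":-6.5,"roll":-0.009,"gripper":64.0},{"x":0.0,"y":0.0,"z":-7.5,"roll":-0.009,"gripper":64.0},{"x":0.0,"y":0.0,"z":-8.3,"roll":-0.009,"gripper":64.0},{"x":0.0,"y":0.0,"z":-8.3,"roll":-0.009,"gripper":64.0}]'

```text
t: 15.83
ee_pos: [0.4195, -0.2488, 0.0064]
tool_rot: [-1.171, -1.261, 1.264]
force: [-0.4, -0.7, -0.2]
grip_width: 0.0547
```

>>> arm_command --steps '[{"x":0.0,"y":0.0,"z":0.0,"roll":0.0,"gripper":15.0},{"x":0.0,"y":0.0,"z":0.0,"roll":0.0,"gripper":15.0},{"x":0.0,"y":0.0,"z":0.0,"roll":0.0,"gripper":15.0},{"x":0.0,"y":0.0,"z":0.0,"roll":0.0,"gripper":15.0},{"x":0.0,"y":0.0,"z":0.0,"roll":0.0,"gripper":15.0}]'

```text
t: 16.25
ee_pos: [0.4206, -0.2491, 0.0083]
tool_rot: [-1.174, -1.264, 1.263]
force: [0.2, 0.6, 0.7]
grip_width: 0.0402
```

```bash
python3 - <<'E'
from h import *
np.set_printoptions(precision=4,suppress=True)
def t(C,z,n):
    C=np.array(C,float);w=ray('top',np.c_[320+C[:,0]/8-.4,195+C[:,1]/7.5-.4],z)[:,:2];c,e,a=info(w);print(n,c,e*1000,np.degrees(a))
t([(170,93),(352,119),(287,515),(102,487)],.104,'m2')
t([(128,52),(355,90),(278,557),(48,520)],.064,'m1')
st()
E
```

```text
m2 [ 0.473  -0.4259] [ 50.5968 117.1976  50.9673 116.8749] 169.34071923730488
m1 [ 0.4731 -0.4262] [ 65.8167 143.4098  65.8068 144.0558] 169.39880988453743
t 16.25 p [ 0.4206 -0.2491  0.0083] jaw -175.79 q [-0.2   0.45 -0.58 -0.   -0.53  0.28] F [0.2 0.6 0.7] w 0.0402
```

>>> arm_command --steps '[{"x":0.0,"y":0.0,"z":2.0,"roll":0.0,"gripper":15.0},{"x":0.0,"y":0.0,"z":5.0,"roll":0.0,"gripper":15.0},{"x":0.0,"y":0.0,"z":8.0,"roll":0.0,"gripper":15.0},{"x":0.0,"y":0.0,"z":11.0,"roll":0.0,"gripper":15.0},{"x":0.0,"y":0.0,"z":14.0,"roll":0.0,"gripper":15.0},{"x":0.0,"y":0.0,"z":15.5,"roll":0.0,"gripper":15.0},{"x":0.0,"y":0.0,"z":15.5,"roll":0.0,"gripper":15.0},{"x":0.0,"y":0.0,"z":15.5,"roll":0.0,"gripper":15.0}]'

```text
t: 16.92
ee_pos: [0.4204, -0.2488, 0.1634]
tool_rot: [-1.175, -1.264, 1.262]
force: [-0.6, 0.7, -0.9]
grip_width: 0.0404
```

```bash
python3 -c "
from h import *
go(.473,-.4258,.16,-100.94)"
```

```text
t 16.92 p [ 0.4204 -0.2488  0.1634] jaw -175.81 q [-0.2   0.22 -0.42 -0.   -0.93  0.28] F [-0.6  0.7 -0.9] w 0.0404
cm [  5.26 -17.7   -0.34] roll 1.307
```

m1 and m2 are concentric within 1 mm. m3 is held; on to the pile.

>>> arm_command --steps '[{"x":0.4,"y":-1.4,"z":0.0,"roll":0.11,"gripper":15.0},{"x":0.8,"y":-2.8,"z":0.0,"roll":0.23,"gripper":15.0},{"x":1.3,"y":-4.4,"z":0.0,"roll":0.35,"gripper":15.0},{"x":1.8,"y":-6.1,"z":0.0,"roll":0.47,"gripper":15.0},{"x":2.3,"y":-7.8,"z":0.0,"roll":0.59,"gripper":15.0},{"x":2.8,"y":-9.5,"z":0.0,"roll":0.71,"gripper":15.0},{"x":3.3,"y":-11.2,"z":0.0,"roll":0.83,"gripper":15.0},{"x":3.8,"y":-12.9,"z":0.0,"roll":0.95,"gripper":15.0},{"x":4.3,"y":-14.6,"z":0.0,"roll":1.07,"gripper":15.0},{"x":4.8,"y":-16.2,"z":0.0,"roll":1.18,"gripper":15.0},{"x":5.2,"y":-17.4,"z":0.0,"roll":1.27,"gripper":15.0},{"x":5.3,"y":-17.7,"z":0.0,"roll":1.307,"gripper":15.0}]'

```text
t: 17.92
ee_pos: [0.4728, -0.4271, 0.1595]
tool_rot: [-0.196, -2.123, 2.119]
force: [-0.6, -1.4, -1.9]
grip_width: 0.04
```

>>> arm_command --steps '[{"x":0.0,"y":0.0,"z":-1.0,"roll":0.0,"gripper":15.0},{"x":0.0,"y":0.0,"z":-2.0,"roll":0.0,"gripper":15.0},{"x":0.0,"y":0.0,"z":-2.5,"roll":0.0,"gripper":15.0},{"x":0.0,"y":0.0,"z":-2.5,"roll":0.0,"gripper":15.0},{"x":0.0,"y":0.0,"z":-2.5,"roll":0.0,"gripper":15.0},{"x":0.0,"y":0.0,"z":-2.5,"roll":0.0,"gripper":15.0}]'

```text
t: 18.42
ee_pos: [0.4735, -0.4258, 0.138]
tool_rot: [-0.202, -2.121, 2.122]
force: [0.3, 0.0, -0.8]
grip_width: 0.0401
```

```bash
python3 -c "
from h import *
go(.473,-.4258,.1125,-100.94)
save('scene','s6',(200,90,460,290),3);go(.473,-.4258,.1125,-100.94)"
```

```text
t 18.42 p [ 0.4735 -0.4258  0.138 ] jaw -100.89 q [-0.48  0.48 -0.09  0.   -1.    1.86] F [ 0.3  0.  -0.8] w 0.0401
cm [-0.05 -0.   -2.55] roll -0.001
t 18.47 p [ 0.4737 -0.4259  0.1383] jaw -100.89 q [-0.48  0.48 -0.09  0.   -1.    1.86] F [ 0.4  0.3 -1.1] w 0.0403
cm [-0.07  0.01 -2.58] roll -0.001
```

View pics/s6.png

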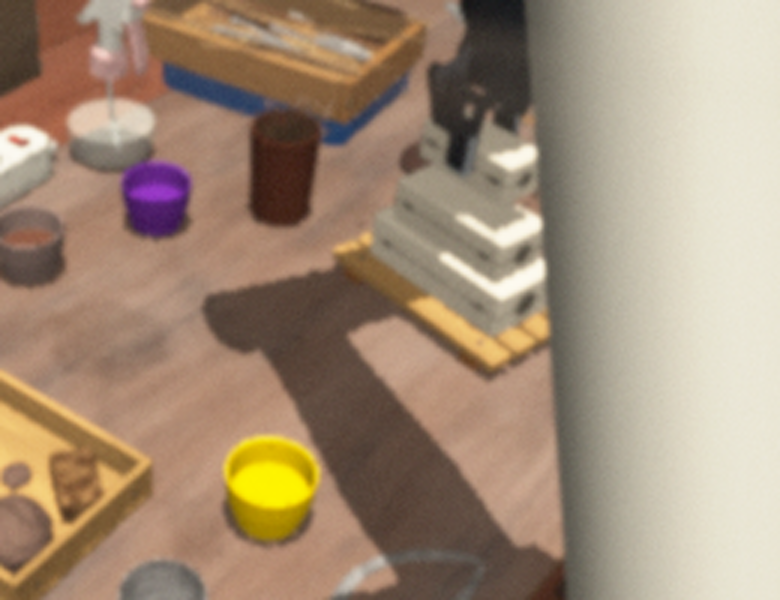

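>>> arm_command --steps '[{"x":-0.05,"y":0.0,"z":-0.8,"roll":0.0,"gripper":15.0},{"x":-0.05,"y":0.0,"z":-1.6,"roll":0.0,"gripper":15.0},{"x":-0.05,"y":0.0,"z":-2.2,"roll":0.0,"gripper":15.0},{"x":-0.05,"y":0.0,"z":-2.4,"roll":0.0,"gripper":15.0},{"x":-0.05,"y":0.0,"z":-2.5,"roll":0.0,"gripper":15.0},{"x":-0.05,"y":0.0,"z":-2.5,"roll":0.0,"gripper":15.0}]'

```text
t: 18.97
ee_pos: [0.4729, -0.426, 0.1126]
tool_rot: [-0.202, -2.121, 2.121]
force: [-0.5, -0.4, -0.5]
grip_width: 0.0401
```

>>> arm_command --steps '[{"x":0.0,"y":0.0,"z":-0.1,"roll":0.0,"gripper":15.0},{"x":0.0,"y":0.0,"z":-0.1,"roll":0.0,"gripper":15.0},{"x":0.0,"y":0.0,"z":-0.1,"roll":0.0,"gripper":15.0}]'

```text
t: 19.22
ee_pos: [0.4732, -0.4262, 0.1123]
tool_rot: [-0.203, -2.121, 2.123]
force: [-0.9, 0.7, 1.7]
grip_width: 0.0401
```

>>> arm_command --steps '[{"x":0.0,"y":0.0,"z":-0.05,"roll":0.0,"gripper":15.0},{"x":0.0,"y":0.0,"z":-0.05,"roll":0.0,"gripper":70.0},{"x":0.0,"y":0.0,"z":-0.05,"roll":0.0,"gripper":70.0},{"x":0.0,"y":0.0,"z":-0.05,"roll":0.0,"gripper":70.0},{"x":0.0,"y":0.0,"z":1.0,"roll":0.0,"gripper":70.0},{"x":0.0,"y":0.0,"z":4.0,"roll":0.0,"gripper":70.0},{"x":0.0,"y":0.0,"z":8.0,"roll":0.0,"gripper":70.0},{"x":0.0,"y":0.0,"z":9.0,"roll":0.0,"gripper":60.0},{"x":0.0,"y":4.0,"z":9.0,"roll":0.0,"gripper":52.0},{"x":0.0,"y":8.0,"z":9.0,"roll":0.0,"gripper":52.0},{"x":1.0,"y":12.0,"z":9.0,"roll":0.0,"gripper":52.0},{"x":2.0,"y":15.0,"z":9.0,"roll":0.0,"gripper":52.0}]'

```text
t: 20.22
ee_pos: [0.4925, -0.274, 0.2031]
tool_rot: [-0.204, -2.122, 2.122]
force: [1.2, -0.6, -0.5]
grip_width: 0.0441
```

```bash
python3 - <<'E'
from h import *
np.set_printoptions(precision=4,suppress=True)
fs=save('scene','s7',(120,90,380,290),3);ft=save('top','t7',(120,100,380,300),3)
a=np.load('pics/t7.npy')[140:195,130:195,::-1]
cv2.imwrite('pics/z7.png',cv2.resize(np.ascontiguousarray(a),None,fx=10,fy=10,interpolation=cv2.INTER_CUBIC))
go(.638,.004,.15,-93)
E
```

```text
t 20.32 p [ 0.4942 -0.2727  0.2033] jaw -100.6 q [-0.22  0.3  -0.19 -0.   -1.08  1.6 ] F [-0.7 -0.2  0.5] w 0.0445
cm [14.38 27.67 -5.33] roll 0.133
```

View pics/s7.png

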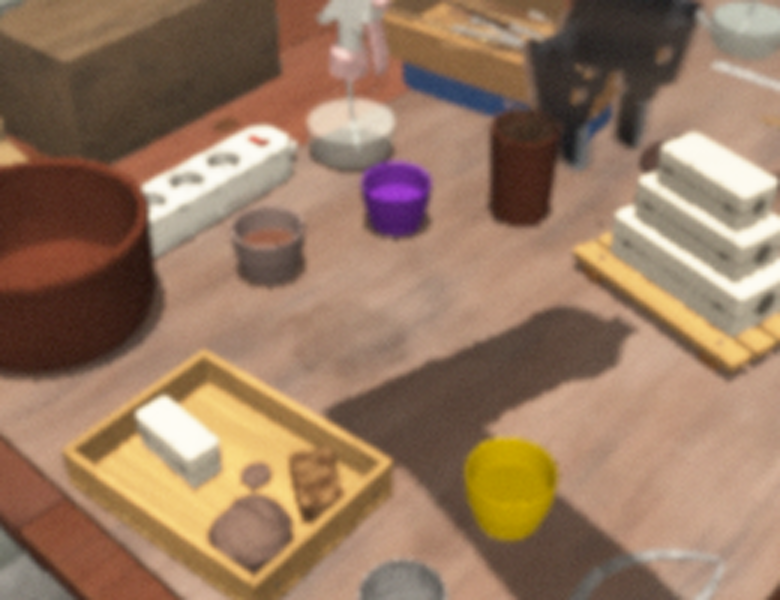

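View pics/t7.png

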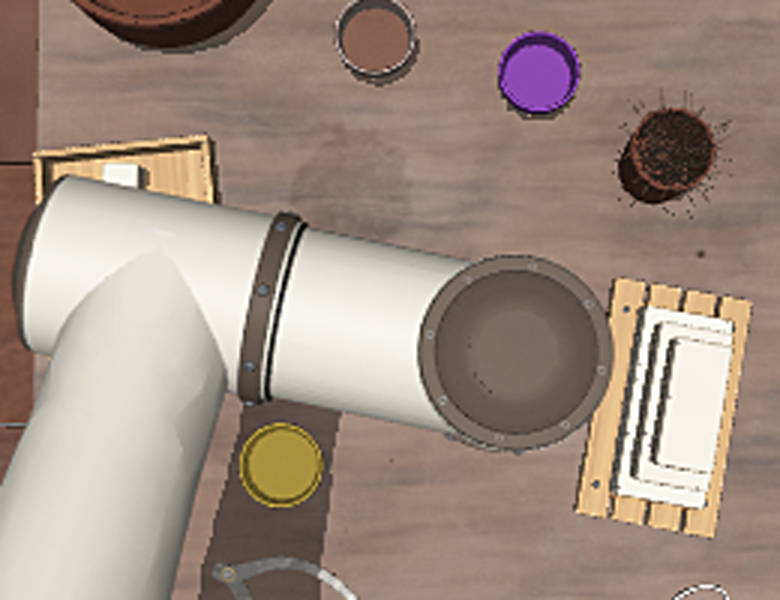

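View pics/z7.png

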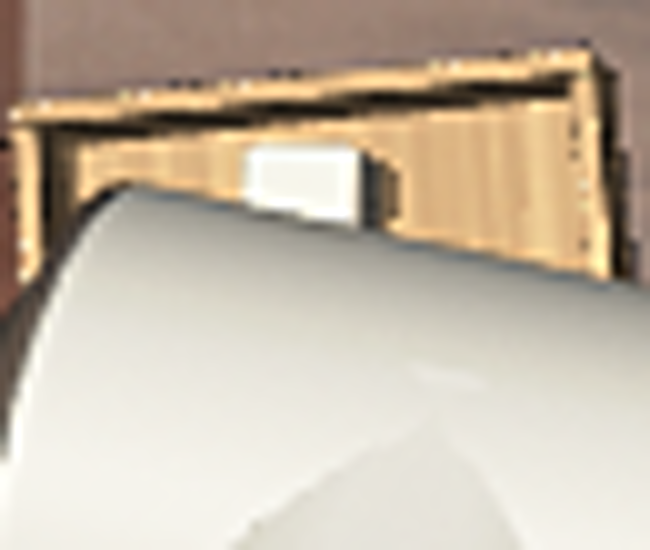

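```bash
python3 - <<'E'
from h import *
a=cv2.imread('pics/top0.png')[140:195,130:195]
cv2.imwrite('pics/z8.png',cv2.resize(a,None,fx=10,fy=10,interpolation=cv2.INTER_CUBIC))
E
```

```text
(no output)
```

View pics/z8.png

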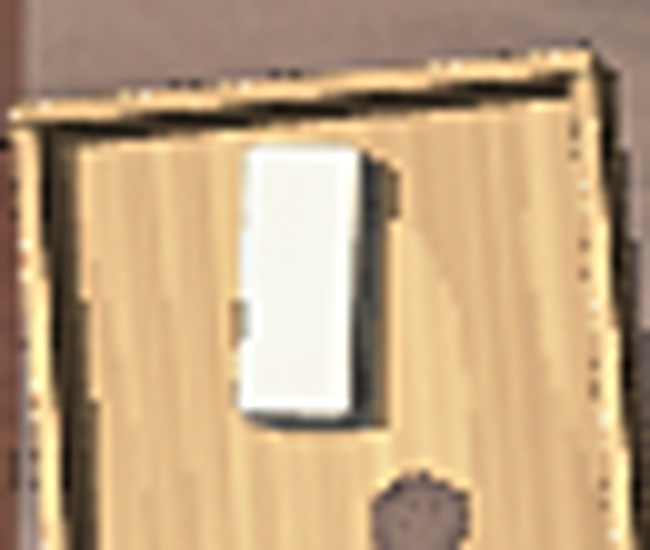

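```bash
python3 - <<'E'
from h import *
np.set_printoptions(precision=4,suppress=True)
C=np.array([(247,144),(361,148),(352,416),(238,410)],float)/10-.45+[130,140]
for z in(.038,.040):
    c,e,a=info(ray('top',C,z)[:,:2]);print(c,e*1000,np.degrees(a))
go(.638,.004,.15,-92.3)
E
```

```text
[0.6378 0.0036] [27.1805 64.1758 27.0651 63.7182] 178.53956635680018
[0.6375 0.0032] [27.1321 64.0615 27.0169 63.6047] 178.5395663568002
t 20.32 p [ 0.4942 -0.2727  0.2033] jaw -100.6 q [-0.22  0.3  -0.19 -0.   -1.08  1.6 ] F [-0.7 -0.2  0.5] w 0.0445
cm [14.38 27.67 -5.33] roll 0.145
```

>>> arm_command --steps '[{"x":14.4,"y":27.7,"z":-5.0,"roll":0.154,"gripper":52.0},{"x":14.4,"y":27.7,"z":-5.0,"roll":0.154,"gripper":52.0},{"x":14.4,"y":27.7,"z":-5.0,"roll":0.154,"gripper":52.0},{"x":14.4,"y":27.7,"z":-5.0,"roll":0.154,"gripper":52.0},{"x":14.4,"y":27.7,"z":-5.0,"roll":0.154,"gripper":52.0},{"x":14.4,"y":27.7,"z":-5.0,"roll":0.154,"gripper":52.0},{"x":14.4,"y":27.7,"z":-5.0,"roll":0.154,"gripper":52.0},{"x":14.4,"y":27.7,"z":-5.0,"roll":0.154,"gripper":52.0},{"x":14.4,"y":27.7,"z":-7.0,"roll":0.154,"gripper":52.0},{"x":14.4,"y":27.7,"z":-10.0,"roll":0.154,"gripper":52.0},{"x":14.4,"y":27.7,"z":-11.0,"roll":0.154,"gripper":52.0},{"x":14.4,"y":27.7,"z":-11.0,"roll":0.154,"gripper":52.0}]'

```text
t: 21.32
ee_pos: [0.6349, 0.0001, 0.0888]
tool_rot: [-0.033, -2.198, 2.201]
force: [-0.7, -0.5, 0.1]
grip_width: 0.0445
```

```bash
python3 -c "
from h import *
go(.638,.0036,.014,-91.8)
save('scene','s8',(120,90,380,290),3);go(.638,.0036,.014,-91.8)"
```

```text
t 21.32 p [6.349e-01 1.000e-04 8.880e-02] jaw -92.13 q [ 0.25  0.53 -0.14 -0.   -0.91  1.28] F [-0.7 -0.5  0.1] w 0.0445
cm [ 0.31  0.35 -7.48] roll 0.006
t 21.37 p [6.365e-01 1.000e-04 9.110e-02] jaw -92.1 q [ 0.25  0.53 -0.14  0.   -0.91  1.28] F [ 0.4 -0.1  0.6] w 0.0443
cm [ 0.15  0.35 -7.71] roll 0.005
```

View pics/s8.png

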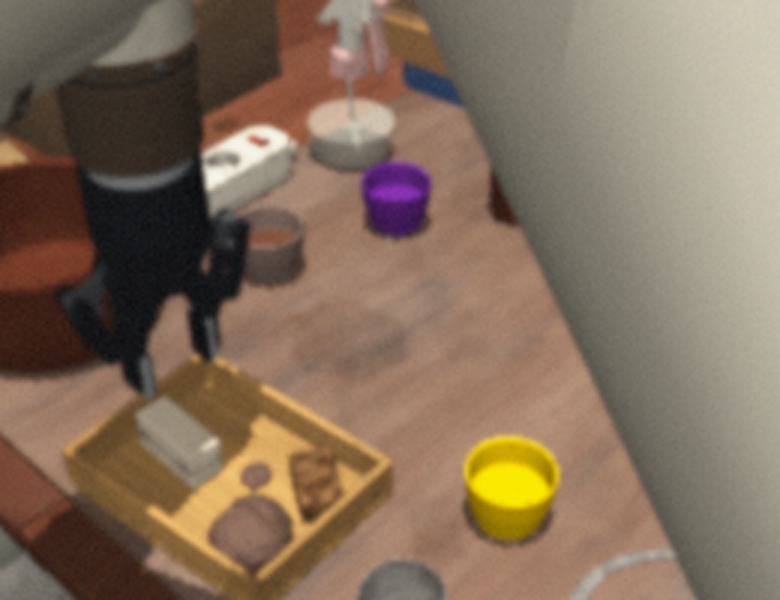

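>>> arm_command --steps '[{"x":0.1,"y":0.35,"z":0.0,"roll":0.005,"gripper":52.0},{"x":0.1,"y":0.35,"z":-2.5,"roll":0.005,"gripper":52.0},{"x":0.1,"y":0.35,"z":-4.5,"roll":0.005,"gripper":52.0},{"x":0.1,"y":0.35,"z":-6.0,"roll":0.005,"gripper":52.0},{"x":0.1,"y":0.35,"z":-7.0,"roll":0.005,"gripper":52.0},{"x":0.1,"y":0.35,"z":-7.6,"roll":0.005,"gripper":52.0},{"x":0.1,"y":0.35,"z":-7.6,"roll":0.005,"gripper":52.0},{"x":0.1,"y":0.35,"z":-7.6,"roll":0.005,"gripper":52.0}]'

```text
t: 22.03
ee_pos: [0.6388, 0.0045, 0.0169]
tool_rot: [-0.036, -2.207, 2.207]
force: [-0.2, 1.2, 0.6]
grip_width: 0.0445
```

```bash
python3 -c "
from h import *
go(.638,.0036,.014,-91.8)"
```

```text
t 22.03 p [0.6388 0.0045 0.0169] jaw -91.78 q [ 0.26  0.62 -0.19  0.   -0.76  1.28] F [-0.2  1.2  0.6] w 0.0445
cm [-0.08 -0.09 -0.29] roll -0.0
```

>>> arm_command --steps '[{"x":-0.1,"y":-0.1,"z":-0.2,"roll":0.0,"gripper":52.0},{"x":-0.1,"y":-0.1,"z":-0.2,"roll":0.0,"gripper":52.0},{"x":-0.1,"y":-0.1,"z":-0.2,"roll":0.0,"gripper":5.0},{"x":-0.1,"y":-0.1,"z":-0.2,"roll":0.0,"gripper":5.0},{"x":-0.1,"y":-0.1,"z":-0.2,"roll":0.0,"gripper":5.0},{"x":-0.1,"y":-0.1,"z":-0.2,"roll":0.0,"gripper":5.0},{"x":-0.1,"y":-0.1,"z":-0.2,"roll":0.0,"gripper":5.0}]'

```text
t: 22.62
ee_pos: [0.6375, 0.0036, 0.0147]
tool_rot: [-0.036, -2.207, 2.206]
force: [-0.9, 1.5, 5.7]
grip_width: 0.0268
```

```bash
python3 -c "
from h import *
st()"
```

```text
t 22.62 p [0.6375 0.0036 0.0147] jaw -91.78 q [ 0.26  0.62 -0.2   0.   -0.75  1.28] F [-0.9  1.5  5.7] w 0.0268
```

>>> arm_command --steps '[{"x":0.0,"y":0.0,"z":1.5,"roll":0.0,"gripper":5.0},{"x":0.0,"y":0.0,"z":3.5,"roll":0.0,"gripper":5.0},{"x":0.0,"y":0.0,"z":6.5,"roll":0.0,"gripper":5.0},{"x":0.0,"y":0.0,"z":9.5,"roll":0.0,"gripper":5.0},{"x":0.0,"y":0.0,"z":12.5,"roll":0.0,"gripper":5.0},{"x":0.0,"y":0.0,"z":15.5,"roll":0.0,"gripper":5.0},{"x":0.0,"y":0.0,"z":17.5,"roll":0.0,"gripper":5.0},{"x":0.0,"y":0.0,"z":18.5,"roll":0.0,"gripper":5.0},{"x":0.0,"y":0.0,"z":18.5,"roll":0.0,"gripper":5.0}]'

```text
t: 23.37
ee_pos: [0.6378, 0.0037, 0.2009]
tool_rot: [-0.039, -2.209, 2.207]
force: [0.1, 0.1, -0.6]
grip_width: 0.0268
```

```bash
python3 - <<'E'
from h import *
np.set_printoptions(precision=4,suppress=True)
fs=save('scene','s9',(120,60,380,290),3);ft=save('top','t9')
a=ft[195:275,320:380,::-1];cv2.imwrite('pics/z9.png',cv2.resize(np.ascontiguousarray(a),None,fx=8,fy=7.5,interpolation=cv2.INTER_CUBIC))
go(.473,-.4258,.195,-100.94)
E
```

```text
t 23.47 p [0.636  0.0036 0.1971] jaw -91.82 q [ 0.26  0.43 -0.01 -0.   -1.13  1.28] F [ 0.1 -0.3 -1.9] w 0.0273
cm [-16.3  -42.94  -0.21] roll -0.159
```

View pics/s9.png

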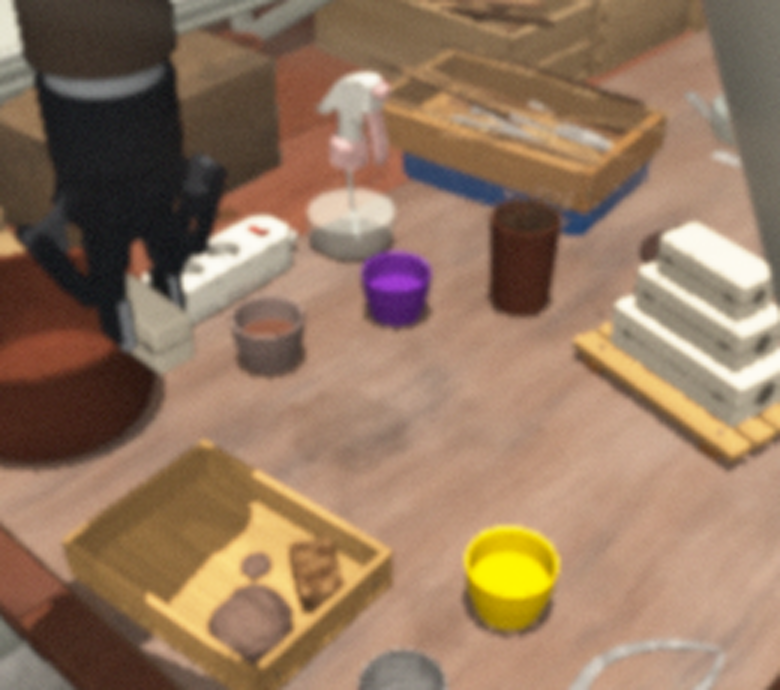

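View pics/z9.png

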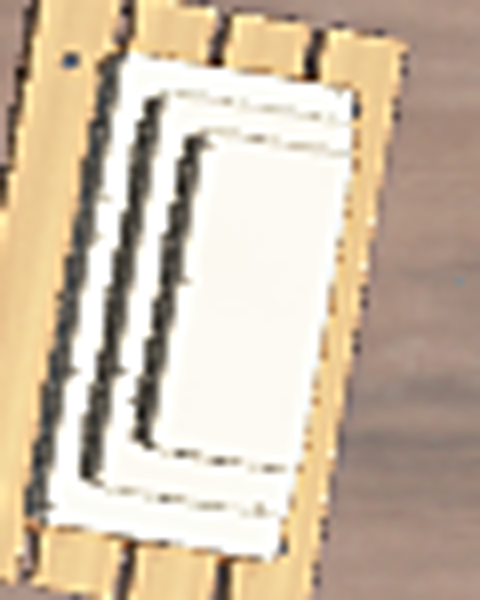

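```bash
python3 - <<'E'
from h import *
np.set_printoptions(precision=4,suppress=True)
C=np.array([(208,130),(352,152),(300,470),(155,446)],float)
w=ray('top',np.c_[320+C[:,0]/8-.4,195+C[:,1]/7.5-.4],.14)[:,:2];c,e,a=info(w);print(c,e*1000,np.degrees(a))
E
```

```text
[ 0.4737 -0.426 ] [38.6826 90.9276 38.7072 90.4924] 169.44925215443908
```

>>> arm_command --steps '[{"x":-0.8,"y":-2.0,"z":0.0,"roll":-0.02,"gripper":5.0},{"x":-2.0,"y":-5.2,"z":0.0,"roll":-0.04,"gripper":5.0},{"x":-3.3,"y":-8.7,"z":0.0,"roll":-0.06,"gripper":5.0},{"x":-4.7,"y":-12.4,"z":0.0,"roll":-0.08,"gripper":5.0},{"x":-6.1,"y":-16.1,"z":0.0,"roll":-0.1,"gripper":5.0},{"x":-7.5,"y":-19.8,"z":0.0,"roll":-0.12,"gripper":5.0},{"x":-8.9,"y":-23.5,"z":0.0,"roll":-0.14,"gripper":5.0},{"x":-10.3,"y":-27.2,"z":0.0,"roll":-0.159,"gripper":5.0},{"x":-11.7,"y":-30.9,"z":0.0,"roll":-0.159,"gripper":5.0},{"x":-13.1,"y":-34.6,"z":0.0,"roll":-0.159,"gripper":5.0},{"x":-14.4,"y":-37.9,"z":0.0,"roll":-0.159,"gripper":5.0},{"x":-15.4,"y":-40.6,"z":0.0,"roll":-0.159,"gripper":5.0}]'

```text
t: 24.47
ee_pos: [0.4804, -0.4041, 0.1957]
tool_rot: [-0.199, -2.121, 2.116]
force: [1.5, -0.7, -1.7]
grip_width: 0.0269
```

>>> arm_command --steps '[{"x":-0.6,"y":-1.6,"z":0.0,"roll":0.0,"gripper":5.0},{"x":-0.9,"y":-2.3,"z":0.0,"roll":0.0,"gripper":5.0},{"x":-0.9,"y":-2.3,"z":0.0,"roll":0.0,"gripper":5.0},{"x":-0.9,"y":-2.3,"z":0.0,"roll":0.0,"gripper":5.0},{"x":-0.9,"y":-2.3,"z":0.0,"roll":0.0,"gripper":5.0}]'

```text
t: 24.88
ee_pos: [0.4742, -0.4243, 0.198]
tool_rot: [-0.2, -2.123, 2.121]
force: [0.4, -0.3, -0.8]
grip_width: 0.027
```

```bash
python3 -c "
from h import *
go(.473,-.426,.1487,-100.94)
save('scene','s10',(200,60,460,260),3);go(.473,-.426,.1487,-100.94)"
```

```text
t 24.88 p [ 0.4742 -0.4243  0.198 ] jaw -100.84 q [-0.48  0.43 -0.01 -0.   -1.13  1.86] F [ 0.4 -0.3 -0.8] w 0.027
cm [-0.12 -0.17 -4.93] roll -0.002
t 24.93 p [ 0.4744 -0.4242  0.1984] jaw -100.81 q [-0.48  0.43 -0.01 -0.   -1.13  1.86] F [ 0.2 -0.4 -0.7] w 0.027
cm [-0.14 -0.18 -4.97] roll -0.002
```

View pics/s10.png

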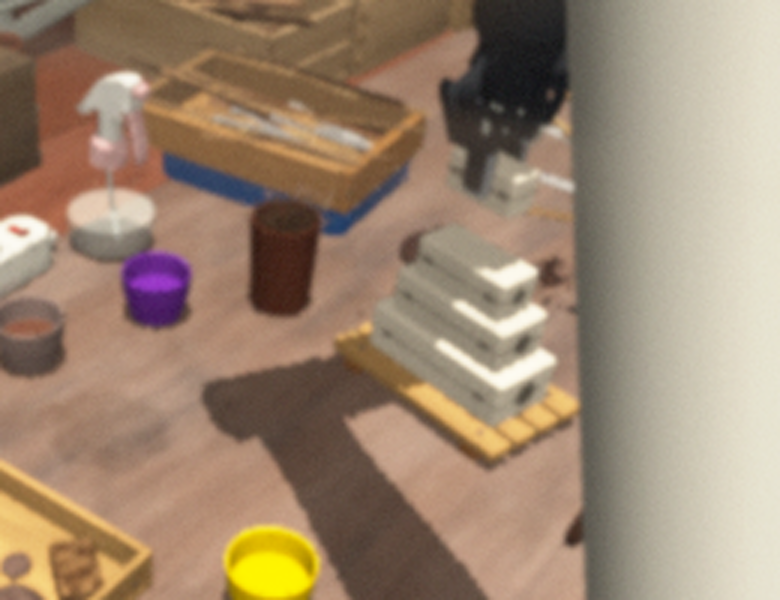

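>>> arm_command --steps '[{"x":-0.1,"y":-0.17,"z":-1.0,"roll":0.0,"gripper":5.0},{"x":-0.1,"y":-0.17,"z":-2.0,"roll":0.0,"gripper":5.0},{"x":-0.1,"y":-0.17,"z":-3.0,"roll":0.0,"gripper":5.0},{"x":-0.1,"y":-0.17,"z":-4.0,"roll":0.0,"gripper":5.0},{"x":-0.1,"y":-0.17,"z":-4.4,"roll":0.0,"gripper":5.0},{"x":-0.1,"y":-0.17,"z":-4.6,"roll":0.0,"gripper":5.0},{"x":-0.1,"y":-0.17,"z":-4.7,"roll":0.0,"gripper":5.0},{"x":-0.1,"y":-0.17,"z":-4.7,"roll":0.0,"gripper":5.0}]'

```text
t: 25.6
ee_pos: [0.473, -0.4273, 0.1518]
tool_rot: [-0.203, -2.121, 2.122]
force: [-0.1, -1.1, -0.6]
grip_width: 0.027
```

>>> arm_command --steps '[{"x":0.0,"y":0.0,"z":-0.1,"roll":0.0,"gripper":5.0},{"x":0.0,"y":0.0,"z":-0.1,"roll":0.0,"gripper":5.0},{"x":0.0,"y":0.0,"z":-0.1,"roll":0.0,"gripper":5.0}]'

```text
t: 25.85
ee_pos: [0.473, -0.4273, 0.1512]
tool_rot: [-0.203, -2.121, 2.122]
force: [0.8, 0.2, -0.0]
grip_width: 0.0272
```

>>> arm_command --steps '[{"x":0.0,"y":0.1,"z":0.0,"roll":0.0,"gripper":5.0},{"x":0.0,"y":0.1,"z":-0.1,"roll":0.0,"gripper":5.0},{"x":0.0,"y":0.1,"z":-0.15,"roll":0.0,"gripper":5.0},{"x":0.0,"y":0.1,"z":-0.15,"roll":0.0,"gripper":5.0}]'

```text
t: 26.18
ee_pos: [0.4728, -0.4261, 0.1492]
tool_rot: [-0.202, -2.122, 2.121]
force: [0.9, 0.6, -1.1]
grip_width: 0.0268
```

>>> arm_command --steps '[{"x":0.0,"y":0.0,"z":-0.08,"roll":0.0,"gripper":5.0},{"x":0.0,"y":0.0,"z":-0.08,"roll":0.0,"gripper":5.0},{"x":0.0,"y":0.0,"z":-0.08,"roll":0.0,"gripper":5.0}]'

```text
t: 26.43
ee_pos: [0.473, -0.4263, 0.1488]
tool_rot: [-0.203, -2.121, 2.122]
force: [0.1, 0.7, -0.3]
grip_width: 0.027
```

>>> arm_command --steps '[{"x":0.0,"y":0.0,"z":-0.1,"roll":0.0,"gripper":5.0},{"x":0.0,"y":0.0,"z":-0.1,"roll":0.0,"gripper":5.0},{"x":0.0,"y":0.0,"z":-0.1,"roll":0.0,"gripper":5.0}]'

```text
t: 26.68
ee_pos: [0.473, -0.4264, 0.1487]
tool_rot: [-0.203, -2.121, 2.123]
force: [-1.4, 1.5, 4.8]
grip_width: 0.027
```

>>> arm_command --steps '[{"x":0.0,"y":0.0,"z":0.0,"roll":0.0,"gripper":55.0},{"x":0.0,"y":0.0,"z":0.0,"roll":0.0,"gripper":55.0},{"x":0.0,"y":0.0,"z":0.0,"roll":0.0,"gripper":55.0},{"x":0.0,"y":0.0,"z":1.0,"roll":0.0,"gripper":55.0},{"x":0.0,"y":0.0,"z":3.0,"roll":0.0,"gripper":55.0},{"x":0.0,"y":0.0,"z":6.0,"roll":0.0,"gripper":55.0},{"x":0.0,"y":0.0,"z":9.0,"roll":0.0,"gripper":55.0},{"x":0.0,"y":3.0,"z":9.0,"roll":0.0,"gripper":55.0},{"x":0.0,"y":7.0,"z":9.0,"roll":0.0,"gripper":55.0},{"x":0.0,"y":11.0,"z":9.0,"roll":0.0,"gripper":55.0},{"x":0.0,"y":15.0,"z":9.0,"roll":0.0,"gripper":55.0},{"x":0.0,"y":19.0,"z":9.0,"roll":0.0,"gripper":55.0}]'

```text
t: 27.68
ee_pos: [0.4726, -0.2348, 0.2382]
tool_rot: [-0.204, -2.121, 2.122]
force: [1.2, 0.6, 0.6]
grip_width: 0.0471
```

>>> arm_command --steps '[{"x":0.0,"y":4.0,"z":0.0,"roll":0.0,"gripper":55.0},{"x":0.0,"y":8.0,"z":0.0,"roll":0.0,"gripper":55.0},{"x":0.0,"y":12.0,"z":0.0,"roll":0.0,"gripper":55.0},{"x":0.0,"y":16.0,"z":0.0,"roll":0.0,"gripper":55.0},{"x":0.0,"y":18.0,"z":0.0,"roll":0.0,"gripper":55.0},{"x":0.0,"y":18.0,"z":0.0,"roll":0.0,"gripper":55.0},{"x":0.0,"y":18.0,"z":0.0,"roll":0.0,"gripper":55.0}]'

```text
t: 28.27
ee_pos: [0.4731, -0.0552, 0.2382]
tool_rot: [-0.201, -2.124, 2.123]
force: [-0.3, -0.6, -0.1]
grip_width: 0.0469
```

```bash
python3 - <<'E'
from h import *
fs=save('scene','s11',(150,60,410,260),3);ft=save('top','t11')
a=ft[195:275,320:380,::-1];cv2.imwrite('pics/z11.png',cv2.resize(np.ascontiguousarray(a),None,fx=8,fy=7.5,interpolation=cv2.INTER_CUBIC));st()
E
```

```text
t 28.37 p [ 0.473  -0.0566  0.2379] jaw -100.92 q [ 0.22  0.12 -0.33  0.   -1.11  1.16] F [-0.8 -0.3  0.4] w 0.047
```

View pics/s11.png

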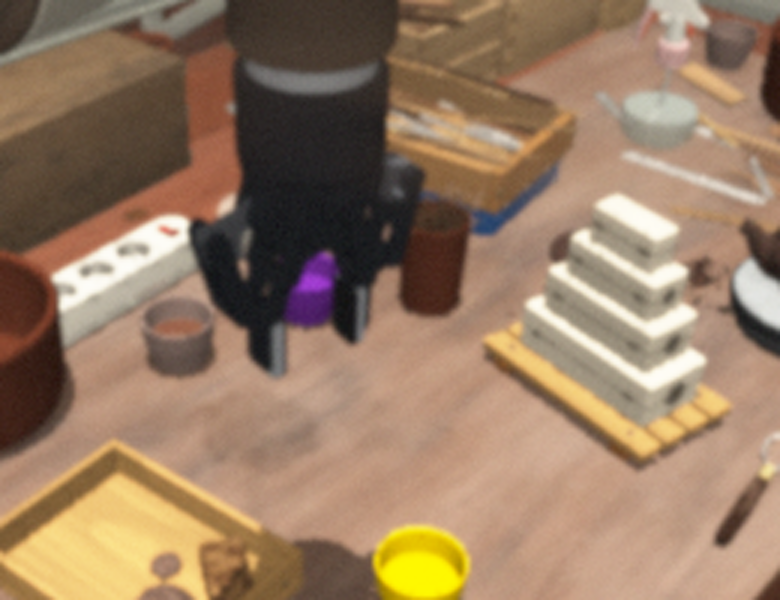

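View pics/z11.png

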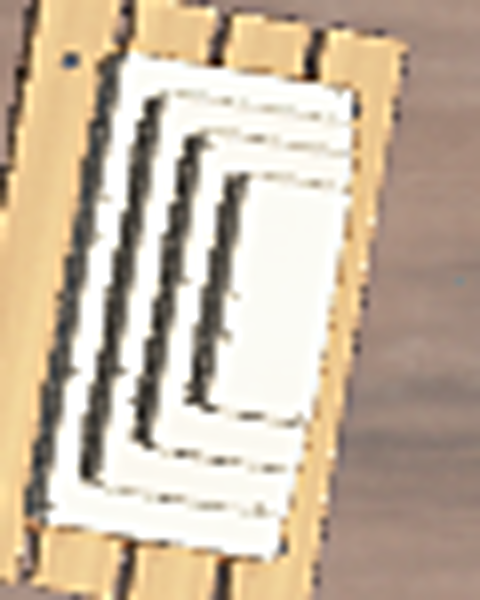

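```bash
python3 - <<'E'
from h import *
np.set_printoptions(precision=4,suppress=True)
C=np.array([(248,175),(350,188),(310,424),(208,408)],float)
c,e,a=info(ray('top',np.c_[320+C[:,0]/8-.4,195+C[:,1]/7.5-.4],.174)[:,:2]);print(c,e*1000,np.degrees(a))
if np.linalg.norm(c-[.4735,-.426])<.004: print(job_done())
E
```

```text
[ 0.4735 -0.4259] [26.3636 65.3137 26.3098 64.5383] 169.15593764605194
the job is handed in; nothing more can be done
None
```

All four moulds are stacked on the drying rack, largest at the bottom and smallest on top. I handed the job in at about 28 s, well inside the 72 s limit.

**Pile:** In the last pictures all four centres lie within about 1 mm of (0.473, -0.426). Each mould is in line with the rack to within about half a degree, and no base hangs over the one below.

**Other things:** Nothing else appears to have moved. The two cups nearest the work, the pot, and the cork block, clay lump and flake in the crate all look as they did at the start. I checked these by eye only.

**Disagreements:** Before the moves, the two-view heights came out 2.5–4 mm below the given sizes (for example 41 mm against 44 mm for the largest). Corner measurements also made the moulds about 1–3 mm small. The heights at which each mould touched down fit the given sizes to within about 2 mm.

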